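Unlock the spool case and lay out the thread tiers

TASK

Set out the thread for today's sewing: slide the keeper with the yellow knob fully aside, then draw the bolt with the red knob fully back, then slide the case's lid fully open. Build up the tier stand, the teal tray at the bottom and the yellow one above it, each fully down level with all four posts through its corner holes, and stand every spool from the case upright on the floor of the yellow tray. Slide the lid fully shut again at the end (bolt and keeper may stay open) and leave the other things on the table where they are.

Things in the scene. Friction and masses are not known exactly. Their poses are not given: they have to be found in the camera images.
- case_floor (a point): centre of the inner floor of the fixed wooden spool case, 6 mm above the table. x points away from the robot (the lid's opening way), y left, z up; may be turned a little. Inside 136 x 156 mm (x, y), walls 6 mm thick, 52 mm high above the table. On its right (-y) a solid deck, 64 mm wide, 52 mm high, carries keeper and bolt.
- keeper (a joint): travel (m) of the keeper, a brass bar with a yellow knob on the deck, lying right behind the bolt so that the bolt cannot be drawn; 0 = blocking, slides along the case's -x (towards the robot) to its stop at 0.034; past 0.022 it no longer blocks the bolt. Needs about 2 to 4 N, stays where it is left.
- keeper_knob (a point): the keeper's yellow upright knob, 12 mm diameter, 44 mm tall; this point is on its axis, 96 mm above the table, 26 mm above the knob's foot (the bar's top). Moves with the keeper; axes as the case's.
- bolt (a joint): travel (m) of the steel bolt with a red knob; 0 = shut, its tongue standing over the lid in the way of the lid's steel stud; slides along the case's -y (to the right, off the lid) to its stop at 0.030; past 0.022 the lid is free. Needs about 2 to 4 N, stays where it is left.
- bolt_knob (a point): the bolt's red upright knob, 12 mm diameter, 44 mm tall; this point is on its axis, 96 mm above the table, 26 mm above the knob's foot (the bar's top). With both shut it stands 30 mm farther along the case's x and 20 mm farther along its y than the keeper's knob. Axes as the case's.
- lid (a joint): travel (m) of the case's flat sliding lid; 0 = shut, slides along the case's x (away from the robot) to its stop at 0.130, fully open. Needs about 3 to 5 N, stays where it is left. The plate is 148 mm long (x), 6 mm thick, its top 58 mm above the table.
- lid_handle (a point): the lid's upright wooden grip block, 12 mm along the case's x, 44 mm along its y, 40 mm tall; this point is on its middle, 83 mm above the table, 25 mm above the lid's top. With the lid shut it is 30 mm on the -x side of the box's centre. Axes as the case's.
- stand_seat (a point): tier stand, fixed: a pale wooden base 188 x 120 mm (x, y), 12 mm thick, with four upright steel posts of 8 mm diameter at x = +-80, y = +-48 mm, 78 mm tall above the base, the last 10 mm tapered to a point. This point is the centre of the base's top, 12 mm above the table; x along its long side; may be turned a little.
- tray_teal_grip (a point): middle of the teal tray's pale grip block (30 x 12 mm in x, y; top 44 mm above the tray's underside), 31 mm above the underside. Tray 188 x 120 mm (x, y), 0.22 kg, floor 6 mm thick; 12 mm square holes at x +-80, y +-48; 6 mm end walls at x +-80, 76 mm wide, tops 46 mm above the underside: the next tray rests on them, 46 mm higher; lips at y +-56, 16 mm high, 4 mm thick.
- tray_yellow_grip (a point): middle of the yellow tray's pale grip block (30 x 12 mm in x, y; top 44 mm above the tray's underside), 31 mm above the underside. Tray 188 x 120 mm (x, y), 0.22 kg, floor 6 mm thick; 12 mm square holes at x +-80, y +-48; 6 mm end walls at x +-80, 76 mm wide, tops 46 mm above the underside: the next tray rests on them, 46 mm higher; lips at y +-56, 16 mm high, 4 mm thick.
- spool0_center (a point): spool of light blue thread with white ends, 26 mm diameter, 42 mm tall, 30 g, standing upright in the case at the start; this point is its centre, half-way up, z along its axis. In the case it is best gripped in its upper half, across the case's y. May be absent.
- spool1_center (a point): spool of orange thread with white ends, 26 mm diameter, 42 mm tall, 30 g, standing upright in the case at the start; this point is its centre, half-way up, z along its axis. In the case it is best gripped in its upper half, across the case's y. May be absent.
- spool2_center (a point): spool of crimson thread with white ends, 26 mm diameter, 42 mm tall, 30 g, standing upright in the case at the start; this point is its centre, half-way up, z along its axis. In the case it is best gripped in its upper half, across the case's y. May be absent.
- spool3_center (a point): spool of green thread with white ends, 26 mm diameter, 42 mm tall, 30 g, standing upright in the case at the start; this point is its centre, half-way up, z along its axis. In the case it is best gripped in its upper half, across the case's y. May be absent.
- yarn_blue: blue yarn ball, 84 mm wide, 70 mm high; origin at its underside. Not part of the job, leave it alone.
- yarn_orange: orange yarn ball, 84 mm wide, 70 mm high; origin at its underside. Not part of the job, leave it alone.
- scissors: steel scissors lying flat, 215 mm long, origin near the pivot; origin at its underside. Not part of the job, leave it alone.
- thimble: steel thimble, 20 mm wide, 23 mm high; origin at its underside. Not part of the job, leave it alone.
- tape_measure: orange tape-measure case, 56 mm wide, 20 mm high; origin at its underside. Not part of the job, leave it alone.
- pincushion: red pincushion, 76 mm wide, 55 mm high with its pins; origin at its underside. Not part of the job, leave it alone.
- button_jar: glass jar with steel cap, 60 mm wide, 85 mm high; origin at its underside. Not part of the job, leave it alone.
Not all that is in view belongs to the job. Leave any pink look-alike of the part that bears stand_seat alone.

How it is judged:
On the way, in this order (a step that is already met when the one before it is completed fails the run):
1. the keeper is slid aside, while the bolt is still shut (value of joint keeper above 0.025 m and value of joint bolt below 0.01 m), for 0.1 s.
2. the bolt is drawn, while the lid is still shut (value of joint bolt above 0.024 m and value of joint lid below 0.01 m), for 0.1 s.
3. the lid is slid open (value of joint lid above 0.115 m), for 0.2 s.
At the end, for the whole second after the job is handed in: Lid shut within 8 mm. Teal tray on the stand's base, yellow on the teal's end walls: each within 6 mm of centre, 5 mm in height, level within 0.05 rad, in line within 0.08 rad (either way round). Every spool present stands upright (0.2 rad) on the yellow tray's floor (value of joint lid below 0.008 m and horizontal distance between each of tray_teal_grip, tray_yellow_grip and stand_seat below 0.006 m and z of tray_teal_grip in the frame of stand_seat between 0.026 and 0.036 m and angle between each of tray_teal_grip, tray_yellow_grip's own z axis and vertical below 0.05 rad and angle between the x axis of each of tray_teal_grip, tray_yellow_grip and the x axis of stand_seat, either way round below 0.08 rad and z of tray_yellow_grip in the frame of stand_seat between 0.072 and 0.082 m and x of spool0_center in the frame of tray_yellow_grip between -0.078 and 0.078 m and y of spool0_center in the frame of tray_yellow_grip between -0.056 and 0.056 m and z of spool0_center in the frame of tray_yellow_grip between -0.01 and 0.004 m and angle between each of spool0_center, spool1_center, spool2_center, spool3_center's own z axis and vertical below 0.2 rad and x of spool1_center in the frame of tray_yellow_grip between -0.078 and 0.078 m and y of spool1_center in the frame of tray_yellow_grip between -0.056 and 0.056 m and z of spool1_center in the frame of tray_yellow_grip between -0.01 and 0.004 m and x of spool2_center in the frame of tray_yellow_grip between -0.078 and 0.078 m and y of spool2_center in the frame of tray_yellow_grip between -0.056 and 0.056 m and z of spool2_center in the frame of tray_yellow_grip between -0.01 and 0.004 m and x of spool3_center in the frame of tray_yellow_grip between -0.078 and 0.078 m and y of spool3_center in the frame of tray_yellow_grip between -0.056 and 0.056 m and z of spool3_center in the frame of tray_yellow_grip between -0.01 and 0.004 m); the robot touches nothing.
It fails at once if a bystander (yarn ball, scissors, thimble, tape measure, pincushion or jar) is moved by more than 3 cm (distance of any of yarn_blue, yarn_orange, scissors, thimble, tape_measure, pincushion, button_jar from where it was at the start of the episode above 0.03 m).
Of spool0, spool1, spool2, spool3 only 2 to 4 are there at a start; the rules pass over those that are not, and their reading is None.
At some moment in a run one of tray_teal, tray_yellow may be knocked a few centimetres aside while the robot is not near it.
It also fails if it takes over 210 s, if anything falls off the work surface, if the arm or the gripper's body presses on something with over 40 N, if the wrist force passes 120 N, or if a joint passes its speed limit or range.

ROBOT

A 6-joint arm with a two-finger parallel gripper is mounted at the origin on the work surface. World frame = base frame: x ahead of the robot, y to its left, z up, the work surface at z = 0. Lengths are in m, angles in rad, forces in N, time in s.
With the tool pointing down it reaches from about 0.25 to 0.775 m from the base axis. Payload 4 kg.
Tool frame: the origin (TCP) lies on the centre line of the jaws, within the pads' length; the fingertips stand 14 mm ahead of it and the grasp point (between the pads) lies 5 mm behind it (robot.tcp_to_tips is the distance from the TCP to the fingertips, in m); z points along the fingers, y is the line along which they close (so a half turn about z gives the same grasp; the last joint's range is limited). The gripper opens to 94 mm and grips with 3 to 60 N. Pads are 16 mm wide; open, the fingers measure 119 mm over their backs; the gripper's body (75 mm by 177 mm) begins 78 mm behind the grasp point.
Start: joints at [-1.31, 0.087, 1.371, -0, 1.684, -0.103], TCP at [0.196, -0.514, 0.22] pointing down, gripper open.
Joint ranges: [-3.1, 3.1], [-0.76, 2.03], [0.27, 2.55], [-1.08, 4.22], [0.17, 2.65], [-2.57, 2.57]. Speed limits (rad/s): [2.79, 2.79, 3.14, 3.14, 3.14, 3.14].

INTERFACE

Orientations are given as [roll, pitch, yaw] about the fixed x, y, z axes, in that order (R = Rz(yaw) Ry(pitch) Rx(roll)).
In Python, from bench import robot gives the robot as it stands.
- The arm moves only by the tool carry_out, never from a script. Its argument "increments" is a list of rows, each a list of 3 entries, a list of its own where there are three numbers: the closure in counts, from 0 (fully open) to 255 (shut), then the shift along the tool's x, y, z in mm, then the turn about the tool's z in degrees. In form: [[fingers, [dx, dy, dz], twist], ...]. A call has 1 to 8 rows; each row shifts and turns the commanded pose from where the row before left it, along the tool's axes as they then stand; what a row does not reach is not made up. A row lasts 1/10 s, in which the tool goes at most 50 mm and 8.59 degrees, less where a joint would pass 70% of its speed; a pose out of reach is approached as far as the arm can. A call with a gripper value outside its range is refused whole. The fingers move at their own pace and stop on an object; the grip force is fixed at half the most. Time passes only in rows, so rows that do not move let the fingers close. It gives the time, the measured TCP pose, the force, the opening and the grip force at its end, in the units of the state.
- robot.get_obs(): the state, without advancing time (a new reading comes with each control period).
- robot.snapshot(name): name is "side" or "top"; returns the picture (400x640x3 uint8, blue, green, red); there is no depth.
- robot.get_calibration(name): a dict with "vfov" (degrees; the focal length in pixels is half the picture's height over the tangent of half this angle, whatever the lens; pixels are square), "cx", "cy" (the principal point, pixels), "T" (4x4, takes a point from camera to world coordinates). Camera axes: x right, y down, z forward; pixel columns grow to the right and rows downward; lengths in m; the calibration is good to about 2 mm. A picture is of the moment at which its call begins. get_calibration takes no time and is no camera call.
- robot.close_job(): hands the job in; it is judged then, once.
The state is a dict: "time": time; "joint_positions": joint angles; "qvel": joint speeds; "joint_torque": joint torques, N m; "tool_pos": TCP position; "ee_rot": TCP orientation; "wrist_force": force on the tool from outside, world axes, zero at the start; "wrist_torque": the same for the moment, N m; "width": finger opening in m; "finger_force": force on a finger pad.
Only numpy, scipy, OpenCV 4.12 (cv2) and the standard library are available. Lean on these libraries where they do the work, as an engineer would, in place of code of your own. Each camera call takes 0.05 s, during which the arm holds its last target. There are 200 camera calls.

## Working session

There is one attempt and no reset: what is moved stays moved. The work goes in short steps, Python scripts to look and compute and a tool call to move; the robot and the scene stay as the last step left them, time stands still between calls to the robot, and variables do not carry over. Pictures are saved under pics/ and viewed, at most 14 in all, crops included, and the job is handed in when it is done.

Besides the shell and the picture viewer there is one more tool, called as name(argument=value, ...) on one line, values as JSON. carry_out: Moves the arm, as the interface text tells. Its arguments: {"type":"object","properties":{"increments":{"type":"array","items":{"type":"array"}}},"required":["increments"]}

```bash
ls; mkdir -p pics; cat > h.py <<'E'
import numpy as np, cv2
from bench import robot
def cal(n):
    c=robot.get_calibration(n); f=200/np.tan(np.radians(c['vfov'])/2); return f,c['cx'],c['cy'],np.array(c['T'])
def ray(n,u,v,z):
    f,cx,cy,T=cal(n); d=T[:3,:3]@np.array([(u-cx)/f,(v-cy)/f,1]); o=T[:3,3]; return (o+d*(z-o[2])/d[2])[:2]
def proj(n,p):
    f,cx,cy,T=cal(n); q=T[:3,:3].T@(np.array(p)-T[:3,3]); return f*q[0]/q[2]+cx,f*q[1]/q[2]+cy
def snap(n,name):
    i=np.array(robot.snapshot(n)); cv2.imwrite(f'pics/{name}.png',i); return i
E
python3 - <<'E'
from h import *
for n in('top','side'):
    i=snap(n,n+'0'); print(n,robot.get_calibration(n))
print(robot.get_obs())
E
```

```text
pics
top {'vfov': 55.5781066794392, 'cx': 314.43283135572585, 'cy': 198.31419690388557, 'T': array([[ 0.02215139, -0.98777646,  0.15429512,  0.38884133],
       [-0.99957982, -0.02476811, -0.01505733, -0.03742139],
       [ 0.01869487, -0.15389674, -0.98791006,  1.14303119],
       [ 0.        ,  0.        ,  0.        ,  1.        ]])}
side {'vfov': 49.5531061234292, 'cx': 325.15641274132906, 'cy': 197.98938332175842, 'T': array([[-0.98995107, -0.09142462,  0.10788153,  0.43952197],
       [-0.13954142,  0.50794244, -0.85001334,  0.91456869],
       [ 0.02291454, -0.85652555, -0.51559568,  0.64679185],
       [ 0.        ,  0.        ,  0.        ,  1.        ]])}
{'time': 0.1, 'joint_positions': array([-1.31007880e+00,  8.79120387e-02,  1.37206294e+00, -1.39534927e-05,
        1.68360123e+00, -1.03130392e-01]), 'qvel': array([-0.00083642, -0.00178231, -0.00339518,  0.00017333,  0.00027069,
        0.00013193]), 'joint_torque': array([ 2.09675185e-03, -3.41253054e+01, -3.03299797e+01,  7.21267099e-02,
        3.04329861e-02, -1.01215014e-04]), 'tool_pos': array([ 0.19558833, -0.51356301,  0.21842466]), 'ee_rot': array([-3.13961821e+00, -1.90408347e-04,  3.63846178e-01]), 'wrist_force': array([0.32678631, 0.19675099, 0.37888594]), 'wrist_torque': array([-0.03201596,  0.01326613,  0.02347177]), 'finger_force': 0.0, 'width': 0.09436885488226918}
```

View pics/top0.png

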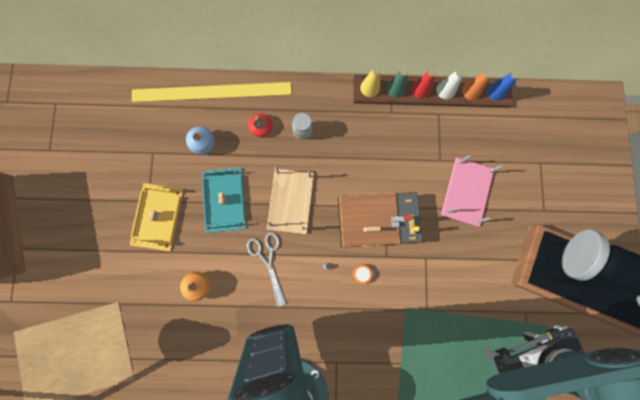

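View pics/side0.png

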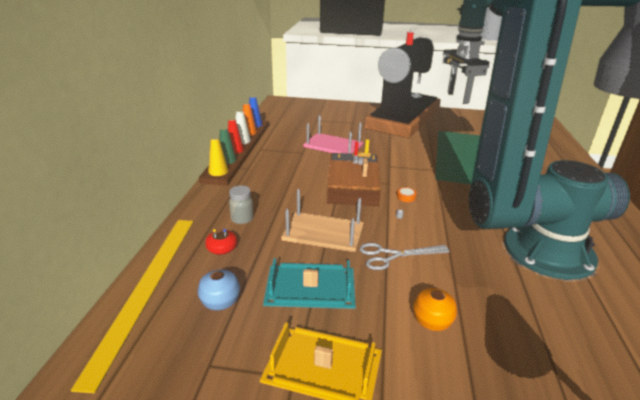

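```bash
python3 - <<'E'
from h import *
i=cv2.imread('pics/top0.png'); s=cv2.imread('pics/side0.png')
a=cv2.resize(i[180:260,330:430],None,fx=4,fy=4,interpolation=2)
b=cv2.resize(i[160:260,120:320],None,fx=4,fy=4,interpolation=2)[:400]
c=cv2.resize(s[130:210,320:390],None,fx=4,fy=4,interpolation=2)
m=np.zeros((600,800,3),np.uint8)
m[0:280,:]=cv2.resize(i[160:258,120:400],(800,280),interpolation=2)
m[280:600,0:400]=a; m[280:600,400:680]=c
cv2.imwrite('pics/m1.png',m)
hsv=cv2.cvtColor(i,cv2.COLOR_BGR2HSV); hs=cv2.cvtColor(s,cv2.COLOR_BGR2HSV)
R={'teal':((85,150,60),(98,255,255)),'yellow':((20,150,90),(30,255,255)),'pale':((8,50,170),(22,130,255))}
for k,(l,h) in R.items():
    mk=cv2.inRange(hsv,l,h); C,_=cv2.findContours(mk,0,1)
    for c in C:
        if cv2.contourArea(c)>60:
            r=cv2.minAreaRect(c); print(k,np.round(r[0],1),np.round(r[1],1),round(r[2],1), 'z6',ray('top',*r[0],.006).round(4))
E
```

```text
yellow [167.2 214.9] [17.8 54.3] 13.0 z6 [0.5051 0.3842]
yellow [146.9 208.1] [23.5 61.7] 41.4 z6 [0.5241 0.4464]
pale [195.6 372.7] [ 8.7 79.1] 87.5 z6 [0.0614 0.2685]
pale [ 72.6 355.7] [ 80.6 115.9] 73.7 z6 [0.1008 0.6163]
pale [481.  298.5] [ 13. 106.] 90.0 z6 [ 0.281  -0.5504]
pale [  5. 292.] [14. 10.] 90.0 z6 [0.2713 0.8295]
pale [362.5 274. ] [14. 15.] 90.0 z6 [ 0.3442 -0.2014]
pale [349.  281.9] [150.9  48.8] 1.3 z6 [ 0.3207 -0.1619]
pale [145.4 277.4] [262.2  48.6] 1.2 z6 [0.3209 0.4324]
pale [487.8 273.7] [ 72.6 122. ] 77.8 z6 [ 0.353  -0.5739]
pale [590. 204.] [88.1  3.5] 1.2 z6 [ 0.5701 -0.9004]
pale [514.5 204. ] [ 6. 51.] 90.0 z6 [ 0.5642 -0.6665]
pale [115.9 194.9] [11.7 51.3] 85.5 z6 [0.562  0.5425]
pale [358. 216.] [62. 82.] 90.0 z6 [ 0.5157 -0.1874]
pale [280.2 199.7] [59.4 63.1] 6.7 z6 [0.5595 0.0486]
pale [ 70.5 167.5] [69.1  4.1] 1.3 z6 [0.6424 0.6873]
pale [ 72.  161.5] [76.  5.] 0.0 z6 [0.6612 0.6851]
pale [303.8 167.1] [298.1  16.3] 1.5 z6 [ 0.6627 -0.0199]
pale [ 74.5 155.9] [149.1   5.4] 1.4 z6 [0.679  0.6797]
```

View pics/m1.png

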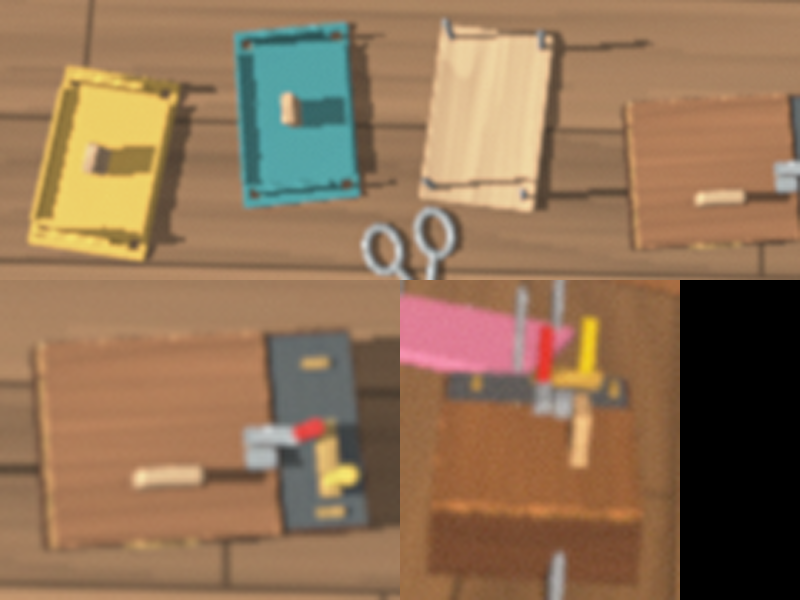

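```bash
cat >> h.py <<'E'
def comp(hsv,lo,hi,box,amin=8):
    m=np.zeros(hsv.shape[:2],np.uint8); x0,y0,x1,y1=box; m[y0:y1,x0:x1]=cv2.inRange(hsv,lo,hi)[y0:y1,x0:x1]
    n,l,st,ce=cv2.connectedComponentsWithStats(m); return [(ce[k].round(2),int(st[k,4]),m*0+(l==k)) for k in range(1,n) if st[k,4]>=amin]
E
python3 - <<'E'
from h import *
i=cv2.imread('pics/top0.png'); s=cv2.imread('pics/side0.png')
ht=cv2.cvtColor(i,40); hs=cv2.cvtColor(s,40)
T=(380,200,430,250); S=(340,130,385,175)
for nm,h,b in(('top',ht,T),('side',hs,S)):
    for col,lo,hi,z in(('red',(0,190,120),(6,255,255),.092),('red2',(174,190,120),(180,255,255),.092),('yel',(22,170,140),(32,255,255),.092)):
        for c,a,_ in comp(h,lo,hi,b,4): print(nm,col,c,a,ray(nm,*c,z).round(4))
def mp(X,Y): return (330+(X+.5)/4-.5,180+(Y-280+.5)/4-.5)
for n,p,z in(('dTL',(268,334),.052),('dTR',(348,330),.052),('dBR',(368,525),.052),('dBL',(286,531),.058),('lidTL',(38,343),.058),('lidBL',(46,546),.058),('hand',(170,476),.09)):
    print(n,ray('top',*mp(*p),z).round(4))
for p in((225,200),(210,180),(240,220),(160,230),(137,225),(175,195),(290,200),(280,220)): print(p,ht[p[1],p[0]])
E
```

```text
side red [355.94 149.11] 18 [ 0.5032 -0.3047]
side yel [366.57 146.57] 46 [ 0.472  -0.3299]
dTL [ 0.5807 -0.2944]
dTR [ 0.5851 -0.3533]
dBR [ 0.4432 -0.3649]
dBL [ 0.4372 -0.3042]
lidTL [ 0.5687 -0.1254]
lidBL [ 0.4227 -0.1329]
hand [ 0.472  -0.2158]
(225, 200) [71 29 97]
(210, 180) [ 90 125 165]
(240, 220) [ 90 124 169]
(160, 230) [ 24 141 238]
(137, 225) [ 20 148 146]
(175, 195) [ 22 145 237]
(290, 200) [ 19  83 233]
(280, 220) [ 18  86 230]
```

```bash
python3 - <<'E'
from h import *
i=cv2.imread('pics/top0.png'); s=cv2.imread('pics/side0.png')
ht=cv2.cvtColor(i,40); hs=cv2.cvtColor(s,40)
T=(395,205,425,245); S=(340,130,385,175)
for nm,h,b in(('top',ht,T),('side',hs,S)):
    for col,lo,hi,z in(('red',(0,140,90),(8,255,255),.092),('red2',(172,120,80),(180,255,255),.092),('yel',(22,130,150),(32,255,255),.092)):
        for c,a,_ in comp(h,lo,hi,b,3): print(nm,col,c,a,ray(nm,*c,z).round(4))
b=(100,160,260,260)
for k,lo,hi in(('teal',(85,80,40),(96,255,255)),('yel',(18,135,60),(26,255,255))):
    m=max(comp(ht,lo,hi,b),key=lambda t:t[1])[2].astype(np.uint8)
    r=cv2.minAreaRect(cv2.findContours(m,0,1)[0][0]); print(k,r,ray('top',*r[0],.005).round(4))
    q=np.array([ray('top',*p,.004) for p in cv2.boxPoints(r)]);print(q.round(4))
o=robot.get_obs()
E
```

```text
top red [407.12 216.96] 25 [ 0.5068 -0.3136]
top yel [414.74 228.59] 34 [ 0.4747 -0.3344]
side red [355.89 148.58] 45 [ 0.5036 -0.3086]
side red2 [354.   145.47] 17 [ 0.5113 -0.3307]
side red2 [358.17 145.  ] 6 [ 0.4987 -0.3368]
side yel [366.57 146.57] 46 [ 0.472  -0.3299]
teal ((223.28248596191406, 199.74282836914062), (60.93988800048828, 39.96181869506836), 85.68397521972656) [0.5553 0.2204]
[[0.6429 0.2934]
 [0.6556 0.1726]
 [0.4699 0.1493]
 [0.4581 0.2672]]
yel ((155.66534423828125, 216.93051147460938), (42.25054931640625, 64.99231719970703), 11.72511100769043) [0.4984 0.4185]
[[0.415  0.4918]
 [0.6073 0.4707]
 [0.5841 0.3441]
 [0.3927 0.3684]]
```

carry_out(increments=[[163, [0, 0, 0], 8.5], [163, [0, 0, 0], 8.5], [163, [48, -27, 0], 0], [163, [48, -27, 0], 0], [163, [48, -27, 0], 0], [163, [48, -27, 0], 0], [163, [48, -27, 0], 0], [163, [48, -27, 0], 0]])

```text
time: 0.9
tool_pos: [0.448, -0.3482, 0.219]
ee_rot: [-3.141, 0.0, 0.067]
wrist_force: [-0.0, -1.2, -0.3]
width: 0.035
finger_force: 0.0
```

carry_out(increments=[[163, [0, 0, 20], 0], [163, [0, 0, 0], 0], [163, [0, 0, 0], 0]])

```text
time: 1.2
tool_pos: [0.4461, -0.3495, 0.1986]
ee_rot: [-3.14, 0.002, 0.067]
wrist_force: [0.3, -1.1, 0.9]
width: 0.0337
finger_force: 0.0
```

```bash
cat >> h.py <<'E'
def plan(x,y,z,yaw):
    o=robot.get_obs(); p=o['tool_pos']; w=o['ee_rot'][2]; d=np.array([x,y,z])-p; c,s=np.cos(yaw),np.sin(yaw)
    tw=np.degrees((w-yaw+np.pi)%(2*np.pi)-np.pi)
    print('at',p.round(4),'yaw',round(w,4),'t',o['time'],'F',o['wrist_force'].round(1),'w',round(o['width'],4),'| twist',round(tw,2),'shift mm',np.round(1e3*np.array([c*d[0]+s*d[1],s*d[0]-c*d[1],-d[2]]),1))
E
python3 - <<'E'
from h import *
plan(.473,-.332,.095,.068)
i=snap('side','s1');t=snap('top','t1')
m=np.zeros((440,800,3),np.uint8)
m[:,:400]=cv2.resize(i[100:210,310:410],(400,440),interpolation=2);m[:,400:]=cv2.resize(t[160:270,340:440],(400,440),interpolation=2)
cv2.imwrite('pics/m2.png',m)
E
```

```text
at [ 0.4461 -0.3495  0.1986] yaw 0.0669 t 1.2 F [ 0.3 -1.1  0.9] w 0.0337 | twist -0.06 shift mm [ 28.  -15.7 103.6]
```

View pics/m2.png

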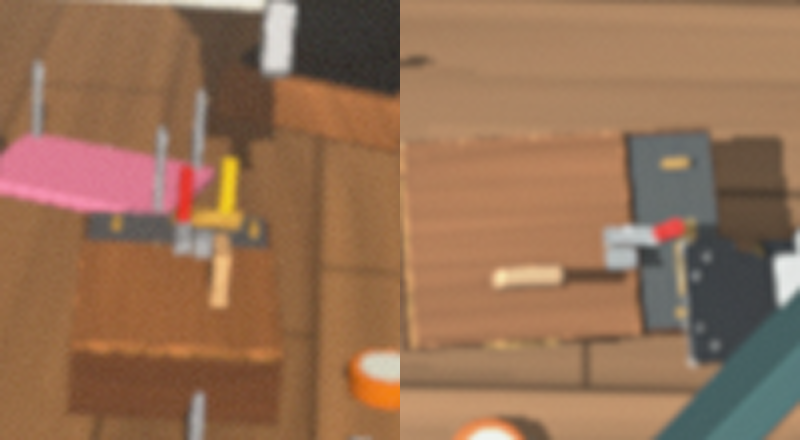

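carry_out(increments=[[163, [28, -15.7, 0], 0], [163, [0, 0, 30], 0], [163, [0, 0, 30], 0], [163, [0, 0, 20], 0], [163, [0, 0, 0], 0]])

```text
time: 1.8
tool_pos: [0.4713, -0.3319, 0.1166]
ee_rot: [-3.137, 0.004, 0.065]
wrist_force: [0.0, 0.7, -0.2]
width: 0.034
finger_force: 0.0
```

carry_out(increments=[[163, [0, 0, 12], 0], [163, [0, 0, 12], 0], [220, [0, 0, 0], 0], [255, [0, 0, 0], 0], [255, [0, 0, 0], 0], [255, [0, 0, 0], 0], [255, [0, 0, 0], 0]])

```text
time: 2.5
tool_pos: [0.474, -0.3331, 0.0963]
ee_rot: [3.139, -0.001, 0.067]
wrist_force: [0.9, -2.8, 1.0]
width: 0.0115
finger_force: 30.0
```

```bash
python3 - <<'E'
from h import *
plan(.473,-.332,.095,.068)
i=snap('side','s2');t=snap('top','t2')
m=np.zeros((440,800,3),np.uint8)
m[:,:400]=cv2.resize(i[100:210,310:410],(400,440),interpolation=2);m[:,400:]=cv2.resize(t[160:270,340:440],(400,440),interpolation=2)
cv2.imwrite('pics/m3.png',m)
E
```

```text
at [ 0.474  -0.3331  0.0963] yaw 0.067 t 2.5 F [ 0.9 -2.8  1. ] w 0.0115 | twist -0.06 shift mm [-1.  -1.2  1.3]
```

View pics/m3.png

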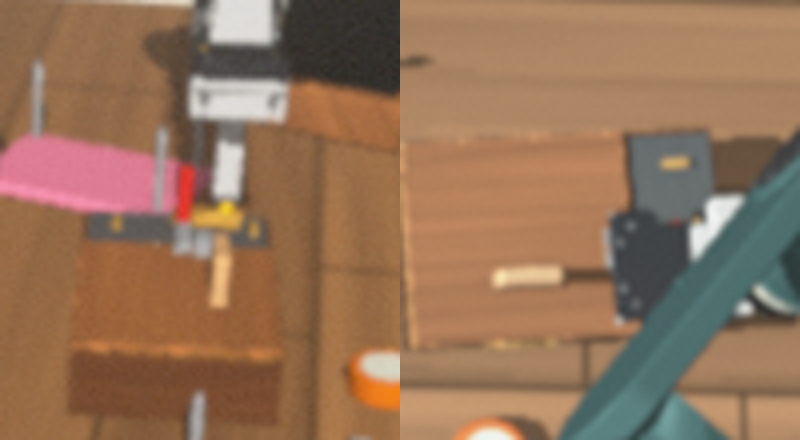

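carry_out(increments=[[255, [-8, 0, 0], 0], [255, [-9, 0, 0], 0], [255, [-9, 0, 0], 0], [255, [-7, 0, 0], 0], [255, [-3, 0, 0], 0], [255, [0, 0, 0], 0], [255, [0, 0, 0], 0]])

```text
time: 3.3
tool_pos: [0.443, -0.3355, 0.0965]
ee_rot: [3.137, -0.014, 0.068]
wrist_force: [15.5, -4.5, -5.7]
width: 0.0112
finger_force: 30.0
```

```bash
python3 - <<'E'
from h import *
plan(.502,-.311,.095,.067)
hs=cv2.cvtColor(snap('side','s3'),40)
for c,a,_ in comp(hs,(22,130,150),(32,255,255),(340,120,390,185),4): print(c,a,ray('side',*c,.07))
E
```

```text
at [ 0.443  -0.3355  0.0965] yaw 0.0679 t 3.3 F [15.5 -4.5 -5.7] w 0.0112 | twist 0.05 shift mm [ 60.5 -20.5   1.5]
[376. 152.] 9 [ 0.4414699  -0.34330403]
```

carry_out(increments=[[255, [3, 0, 0], 0], [163, [0, 0, 0], 0], [163, [0, 0, 0], 0], [163, [0, 0, 0], 0], [163, [0, 0, -25], 0], [163, [0, 0, -25], 0], [163, [0, 0, 0], 0], [163, [0, 0, 0], 0]])

```text
time: 4.15
tool_pos: [0.4404, -0.3342, 0.1453]
ee_rot: [-3.142, 0.0, 0.067]
wrist_force: [-0.5, -0.9, 0.4]
width: 0.0339
finger_force: 0.0
```

```bash
python3 - <<'E'
from h import *
plan(.502,-.311,.145,.067)
hs=cv2.cvtColor(snap('side','s4'),40)
for c,a,_ in comp(hs,(22,130,150),(32,255,255),(340,120,390,185),4): print(c,a,ray('side',*c,.092))
for c,a,_ in comp(hs,(0,140,90),(8,255,255),(340,120,385,165),4): print(c,a,ray('side',*c,.092))
E
```

```text
at [ 0.4404 -0.3342  0.1453] yaw 0.0669 t 4.15 F [-0.5 -0.9  0.4] w 0.0339 | twist -0.0 shift mm [ 63.1 -19.1   0.3]
[376.31 146.45] 51 [ 0.44207035 -0.33658603]
[356.15 148.43] 46 [ 0.50290922 -0.30985377]
```

carry_out(increments=[[163, [32, -10, 0], 0], [163, [31, -9, 0], 0], [163, [0, 0, 0], 0], [163, [0, 0, 25], 0], [163, [0, 0, 24], 0], [163, [0, 0, 0], 0]])

```text
time: 4.8
tool_pos: [0.4986, -0.3091, 0.0906]
ee_rot: [-3.134, 0.009, 0.067]
wrist_force: [-1.0, -0.1, -0.5]
width: 0.034
finger_force: 0.0
```

carry_out(increments=[[220, [0, 0, 0], 0], [255, [0, 0, 0], 0], [255, [0, 0, 0], 0], [255, [0, 0, 0], 0], [255, [0, 0, 0], 0], [255, [0, 0, 0], 0]])

```text
time: 5.4
tool_pos: [0.5028, -0.3118, 0.098]
ee_rot: [3.14, -0.002, 0.067]
wrist_force: [-0.9, -0.3, 5.7]
width: 0.0117
finger_force: 30.0
```

carry_out(increments=[[255, [0, 8, 0], 0], [255, [0, 8, 0], 0], [255, [0, 8, 0], 0], [255, [0, 5, 0], 0], [255, [0, 2, 0], 0], [255, [0, 0, 0], 0], [255, [0, 0, 0], 0]])

```text
time: 6.1
tool_pos: [0.5051, -0.3409, 0.0979]
ee_rot: [-3.139, -0.002, 0.068]
wrist_force: [-0.5, 4.3, 7.3]
width: 0.0117
finger_force: 30.0
```

```bash
python3 - <<'E'
from h import *
plan(.502,-.341,.095,.067)
E
```

```text
at [ 0.5051 -0.3409  0.0979] yaw 0.0679 t 6.1 F [-0.5  4.3  7.3] w 0.0117 | twist 0.05 shift mm [-3.1 -0.1  2.9]
```

carry_out(increments=[[255, [0, 2, 0], 0], [255, [0, 0, 0], 0], [163, [0, -1, 0], 0], [163, [0, 0, 0], 0], [163, [0, 0, 0], 0], [163, [0, 0, -30], 0], [163, [0, 0, -30], 0], [255, [0, 0, 0], 0]])

```text
time: 6.9
tool_pos: [0.5063, -0.3453, 0.1615]
ee_rot: [3.135, -0.007, 0.067]
wrist_force: [-0.5, -0.1, 0.3]
width: 0.029
finger_force: 0.0
```

```bash
python3 - <<'E'
from h import *
plan(.451,-.2165,.155,.067)
hs=cv2.cvtColor(snap('side','s5'),40)
for c,a,_ in comp(hs,(22,130,150),(32,255,255),(340,120,390,185),4): print(c,a,ray('side',*c,.092))
for c,a,_ in comp(hs,(0,140,90),(8,255,255),(340,110,385,165),4): print(c,a,ray('side',*c,.092))
E
```

```text
at [ 0.5063 -0.3453  0.1615] yaw 0.0667 t 6.9 F [-0.5 -0.1  0.3] w 0.029 | twist -0.02 shift mm [ -46.6 -132.2    6.5]
[376.47 146.64] 45 [ 0.44152103 -0.3352386 ]
[355.65 143.43] 46 [ 0.50744925 -0.34735813]
```

carry_out(increments=[[255, [-16, -44, 0], 0], [255, [-16, -44, 0], 0], [255, [-15, -44, 0], 0], [255, [0, 0, 0], 0], [255, [0, 0, 30], 0], [255, [0, 0, 30], 0], [255, [0, 0, 10], 0], [255, [0, 0, 0], 0]])

```text
time: 7.75
tool_pos: [0.4472, -0.2143, 0.0837]
ee_rot: [-3.139, 0.005, 0.067]
wrist_force: [0.3, -0.3, 0.8]
width: 0.0003
finger_force: 0.0
```

```bash
python3 - <<'E'
from h import *
plan(.451,-.2165,.085,.067)
i=snap('side','s6');t=snap('top','t6')
m=np.zeros((440,800,3),np.uint8)
m[:,:400]=cv2.resize(i[100:210,310:410],(400,440),interpolation=2);m[:,400:]=cv2.resize(t[160:270,340:440],(400,440),interpolation=2)
cv2.imwrite('pics/m4.png',m)
E
```

```text
at [ 0.4472 -0.2143  0.0837] yaw 0.0666 t 7.75 F [ 0.3 -0.3  0.8] w 0.0003 | twist -0.03 shift mm [ 3.6  2.5 -1.3]
```

View pics/m4.png

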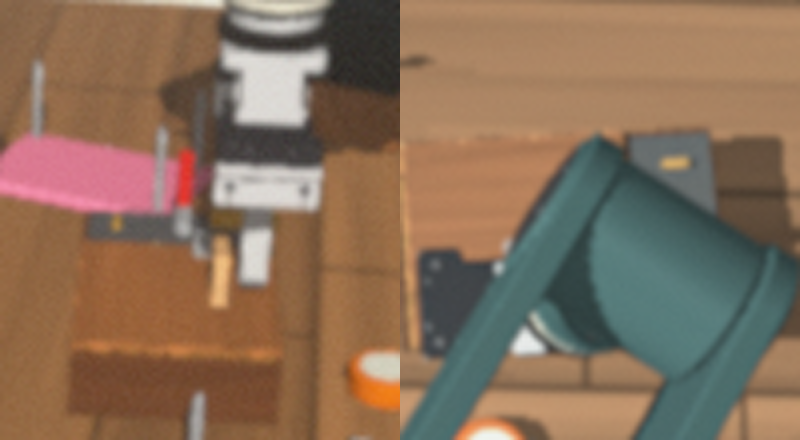

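carry_out(increments=[[255, [8, 0, 0], 0], [255, [16, 0, 0], 0], [255, [18, 0, 0], 0], [255, [18, 0, 0], 0], [255, [18, 0, 0], 0], [255, [18, 0, 0], 0], [255, [18, 0, 0], 0], [255, [10, 0, 0], 0]])

```text
time: 8.65
tool_pos: [0.5739, -0.2061, 0.0876]
ee_rot: [3.141, -0.0, 0.068]
wrist_force: [-2.6, 1.5, 1.4]
width: 0.0005
finger_force: 1.4
```

carry_out(increments=[[255, [4, 0, 0], 0], [255, [4, 0, 0], 0], [255, [3, 0, 0], 0], [255, [3, 0, 0], 0], [255, [0, 0, 0], 0]])

```text
time: 9.15
tool_pos: [0.585, -0.2058, 0.0869]
ee_rot: [3.141, 0.003, 0.067]
wrist_force: [-6.2, 0.8, 3.4]
width: 0.0005
finger_force: 3.0
```

carry_out(increments=[[255, [2, 0, 0], 0], [255, [2, 0, 0], 0], [255, [2, 0, 0], 0], [255, [0, 0, 0], 0]])

```text
time: 9.55
tool_pos: [0.5852, -0.2057, 0.087]
ee_rot: [-3.141, 0.016, 0.066]
wrist_force: [-20.9, 0.7, 11.5]
width: 0.0005
finger_force: 10.4
```

carry_out(increments=[[255, [2, 0, 0], 0], [255, [2, 0, 0], 0], [255, [0, 0, 0], 0]])

```text
time: 9.85
tool_pos: [0.5854, -0.2057, 0.087]
ee_rot: [-3.14, 0.025, 0.065]
wrist_force: [-30.2, 0.6, 16.9]
width: 0.0005
finger_force: 15.4
```

carry_out(increments=[[255, [-14, 0, 0], 0], [255, [-6, 0, -20], 0], [255, [0, 0, -50], 0], [255, [0, 0, -50], 0], [255, [-45, -20, -20], 0], [200, [-45, -20, 0], 0], [200, [-45, -20, 0], 0], [200, [-45, -20, 0], 0]])

```text
time: 10.65
tool_pos: [0.3932, -0.139, 0.2256]
ee_rot: [3.14, -0.003, 0.067]
wrist_force: [-0.7, -0.7, 1.5]
width: 0.0188
finger_force: 0.0
```

carry_out(increments=[[200, [-30, -35, 0], 0], [200, [0, -45, 0], 0], [200, [0, -45, 0], 0], [200, [0, 0, 0], 0]])

```text
time: 11.05
tool_pos: [0.3557, -0.0125, 0.2261]
ee_rot: [-3.14, -0.004, 0.075]
wrist_force: [-0.3, 0.4, 0.5]
width: 0.0201
finger_force: 0.0
```

```bash
python3 - <<'E'
from h import *
plan(.55,.22,.25,.1)
t=snap('top','t7')
m=np.zeros((600,800,3),np.uint8)
m[:280]=cv2.resize(t[160:258,120:400],(800,280),interpolation=2);m[280:,:400]=cv2.resize(t[170:250,330:430],(400,320),interpolation=2)
i=snap('side','s7');m[280:,400:]=cv2.resize(i[130:210,310:410],(400,320),interpolation=2)
cv2.imwrite('pics/m5.png',m)
E
```

```text
at [ 0.3557 -0.0125  0.2261] yaw 0.0752 t 11.05 F [-0.3  0.4  0.5] w 0.0201 | twist -1.42 shift mm [ 216.5 -211.9  -23.9]
```

View pics/m5.png

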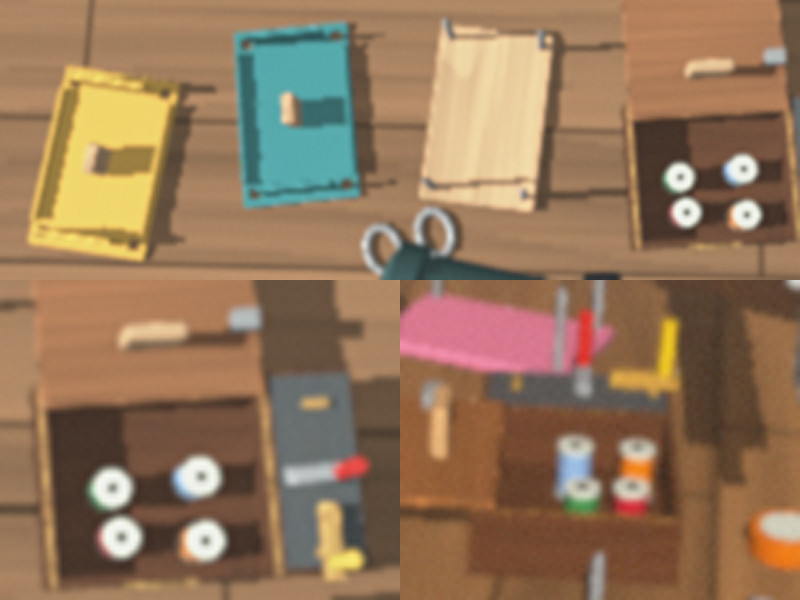

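```bash
cat >> h.py <<'E'
def trays(t):
    ht=cv2.cvtColor(t,40); out={}
    for k,lo,hi in(('teal',(85,80,40),(96,255,255)),('yel',(18,135,60),(26,255,255))):
        m=max(comp(ht,lo,hi,(100,150,330,270)),key=lambda t:t[1])[2].astype(np.uint8)
        r=cv2.minAreaRect(cv2.findContours(m,0,1)[0][0]); q=np.array([ray('top',*p,.004) for p in cv2.boxPoints(r)])
        l=[(q[1]-q[0]),(q[2]-q[1])]; l=max(l,key=np.linalg.norm); yaw=np.arctan(l[1]/l[0])
        cc=cv2.convexHull(np.argwhere(m)[:,::-1].astype(np.int32)); hull=cv2.fillConvexPoly(m*0,cc,1); inn=cv2.erode(hull,np.ones((13,13)))
        b=((inn>0)&(m==0)&(ht[...,2]>130)).astype(np.uint8)
        n,L,st,ce=cv2.connectedComponentsWithStats(b)
        g=[(ce[j],st[j,4]) for j in range(1,n) if st[j,4]>8]
        print(k,'rect',q.mean(0).round(4),'yaw',yaw.round(3),[np.linalg.norm(q[1]-q[0]).round(3),np.linalg.norm(q[2]-q[1]).round(3)],'block',[(c.round(1),a,ray('top',*c,.035).round(4)) for c,a in g])
E
python3 - <<'E'
from h import *
t=cv2.imread('pics/t7.png'); trays(t); ht=cv2.cvtColor(t,40)
# stand
m=max(comp(ht,(14,50,170),(24,110,255),(258,155,325,245)),key=lambda t:t[1])[2].astype(np.uint8)
r=cv2.minAreaRect(cv2.findContours(m,0,1)[0][0]); q=np.array([ray('top',*p,.009) for p in cv2.boxPoints(r)]); print(r,q.round(4),q.mean(0))
# spools: white tops
for c,a,_ in comp(ht,(0,0,170),(180,60,255),(335,190,400,250),10): print('spool',c,a,ray('top',*c,.048).round(4))
E
```

```text
teal rect [0.5562 0.2206] yaw 0.124 [np.float64(0.121), np.float64(0.186)] block [(array([220.6, 197.9]), np.int32(70), array([0.5561, 0.2219]))]
yel rect [0.4997 0.4185] yaw -0.109 [np.float64(0.193), np.float64(0.128)] block [(array([151.9, 215.2]), np.int32(79), array([0.5003, 0.4178]))]
((282.56097412109375, 199.9512176513672), (55.21576690673828, 63.60856628417969), 6.340191841125488) [[ 0.4703  0.1304]
 [ 0.6638  0.1181]
 [ 0.6492 -0.05  ]
 [ 0.456  -0.0335]] [0.55981592 0.04125214]
spool [379.17 218.67] 82 [ 0.5047 -0.2435]
spool [357.44 221.55] 75 [ 0.4948 -0.1803]
spool [359.73 233.86] 73 [ 0.4594 -0.1871]
spool [380.85 234.68] 71 [ 0.4584 -0.2482]
```

```bash
python3 - <<'E'
from h import *
t=cv2.imread('pics/t7.png'); ht=cv2.cvtColor(t,40)
m=np.zeros((400,640),np.uint8);m[160:240,260:322]=cv2.inRange(ht,(12,40,205),(26,120,255))[160:240,260:322]
m=cv2.morphologyEx(m,cv2.MORPH_OPEN,np.ones((5,5)))
c=max(cv2.findContours(m,0,1)[0],key=cv2.contourArea)
r=cv2.minAreaRect(c); q=np.array([ray('top',*p,.010) for p in cv2.boxPoints(r)]); print(r,q.round(4),q.mean(0).round(4))
a=cv2.resize(t[158:242,255:325],None,fx=7,fy=7,interpolation=2)
s=cv2.imread('pics/s7.png'); b=cv2.resize(s[180:260,270:375],None,fx=3.6,fy=3.6,interpolation=2) if 0 else s[180:260,275:325]
mm=np.zeros((588,490,3),np.uint8); mm[:]=a; cv2.imwrite('pics/m6.png',mm)
E
```

```text
((289.9292297363281, 197.99327087402344), (40.056846618652344, 52.998287200927734), 5.44033145904541) [[ 0.4893  0.0839]
 [ 0.6509  0.0752]
 [ 0.6423 -0.0467]
 [ 0.4808 -0.0354]] [0.5658 0.0192]
```

View pics/m6.png

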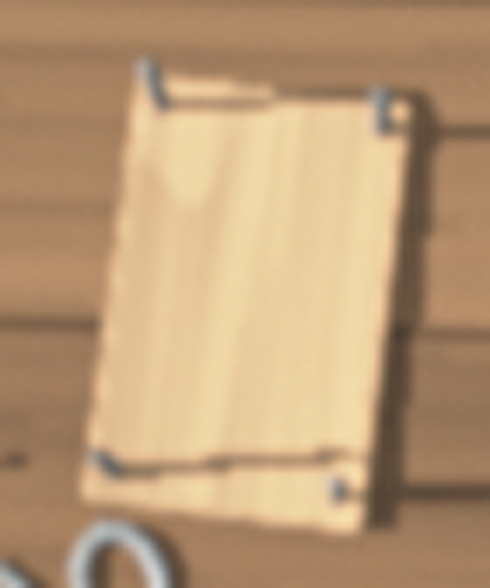

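```bash
python3 - <<'E'
from h import *
def mp(X,Y): return (255+(X+.5)/7-.5,158+(Y+.5)/7-.5)
tips=[(147,62),(378,93),(98,456),(336,484)]; feet=[(161,104),(385,129),(116,472),(341,495)]
cor=[(141,73),(413,101),(364,530),(80,497)]
A=np.array([ray('top',*mp(*p),.087) for p in tips]);B=np.array([ray('top',*mp(*p),.012) for p in feet]);C=np.array([ray('top',*mp(*p),.010) for p in cor])
for Q in(A,B):
    x=(Q[0]+Q[1]-Q[2]-Q[3])/2; y=(Q[0]+Q[2]-Q[1]-Q[3])/2
    print(Q.round(4).tolist(),Q.mean(0).round(4),'yawx',np.arctan2(x[1],x[0]).round(3),'yawy',np.arctan2(-y[0],y[1]).round(3),np.linalg.norm(x),np.linalg.norm(y))
print(C.round(4),C.mean(0),np.arctan2(*(C[0]+C[1]-C[2]-C[3])[::-1]))
E
```

```text
[[0.6429, 0.0592], [0.6325, -0.0351], [0.4819, 0.0726], [0.473, -0.0223]] [0.5576 0.0186] yawx -0.081 yawy -0.102 0.1607834360105263 0.09504685096432634
[[0.6424, 0.0593], [0.6338, -0.0383], [0.4819, 0.0724], [0.4743, -0.0235]] [0.5581 0.0175] yawx -0.087 yawy -0.083 0.1606326511584436 0.09709735306905208
[[ 0.6564  0.0687]
 [ 0.6471 -0.0503]
 [ 0.4598 -0.0336]
 [ 0.471   0.0875]] [0.55859042 0.01807307] -0.09488898983181314
```

carry_out(increments=[[150, [40, -42, 0], -2.6], [150, [44, -42, 0], 0], [150, [44, -42, 0], 0], [150, [44, -42, 0], 0], [150, [44, -42, 0], 0], [150, [0, 0, 0], 0]])

```text
time: 11.75
tool_pos: [0.5196, 0.177, 0.2213]
ee_rot: [-3.141, 0.004, 0.114]
wrist_force: [-0.3, -0.4, -0.3]
width: 0.0387
finger_force: 0.0
```

```bash
python3 - <<'E'
from h import *
plan(.556,.221,.030,.12)
E
```

```text
at [0.5196 0.177  0.2213] yaw 0.1137 t 11.75 F [-0.3 -0.4 -0.3] w 0.0387 | twist -0.36 shift mm [ 41.5 -39.3 191.3]
```

carry_out(increments=[[150, [20, -19, 0], -0.3], [150, [20, -19, 0], 0], [150, [0, 0, 40], 0], [150, [0, 0, 40], 0], [150, [0, 0, 30], 0], [150, [0, 0, 0], 0], [150, [0, 0, 0], 0], [150, [0, 0, 0], 0]])

```text
time: 12.55
tool_pos: [0.5534, 0.217, 0.1181]
ee_rot: [-3.141, -0.005, 0.116]
wrist_force: [-0.1, 0.2, 0.1]
width: 0.0385
finger_force: 0.0
```

```bash
python3 - <<'E'
from h import *
plan(.556,.221,.030,.12)
E
```

```text
at [0.5534 0.217  0.1181] yaw 0.1162 t 12.55 F [-0.1  0.2  0.1] w 0.0385 | twist -0.22 shift mm [ 3.1 -3.7 88.1]
```

carry_out(increments=[[150, [3, -3.7, 20], 0], [150, [0, 0, 30], 0], [150, [0, 0, 20], 0], [150, [0, 0, 10], 0], [150, [0, 0, 7], 0], [150, [0, 0, 0], 0], [150, [0, 0, 0], 0]])

```text
time: 13.25
tool_pos: [0.5551, 0.2219, 0.0299]
ee_rot: [-3.141, -0.003, 0.118]
wrist_force: [-0.9, -0.0, 0.3]
width: 0.0388
finger_force: 0.0
```

carry_out(increments=[[200, [0, 0, 0], 0], [255, [0, 0, 0], 0], [255, [0, 0, 0], 0], [255, [0, 0, 0], 0], [255, [0, 0, 0], 0], [255, [0, 0, 0], 0], [255, [0, 0, 0], 0]])

```text
time: 13.95
tool_pos: [0.5542, 0.2218, 0.0286]
ee_rot: [-3.141, -0.001, 0.118]
wrist_force: [0.4, -0.1, 1.7]
width: 0.0116
finger_force: 30.0
```

carry_out(increments=[[255, [0, 0, -10], 0], [255, [0, 0, -20], 0], [255, [0, 0, -30], 0], [255, [0, 0, -30], 0], [255, [0, 0, -30], 0], [255, [0, 0, 0], 0], [255, [0, 0, 0], 0], [255, [0, 0, 0], 0]])

```text
time: 14.75
tool_pos: [0.5526, 0.2212, 0.1455]
ee_rot: [3.141, 0.005, 0.118]
wrist_force: [0.5, -0.6, -3.2]
width: 0.0117
finger_force: 30.0
```

```bash
python3 - <<'E'
from h import *
plan(.558,.018,.148,-.088)
i=snap('side','s8'); cv2.imwrite('pics/m7.png',cv2.resize(i[130:360,200:440],None,fx=2.5,fy=2.5))
E
```

```text
at [0.5526 0.2212 0.1455] yaw 0.1177 t 14.75 F [ 0.5 -0.6 -3.2] w 0.0117 | twist 11.78 shift mm [ 23.2 202.   -2.5]
```

View pics/m7.png

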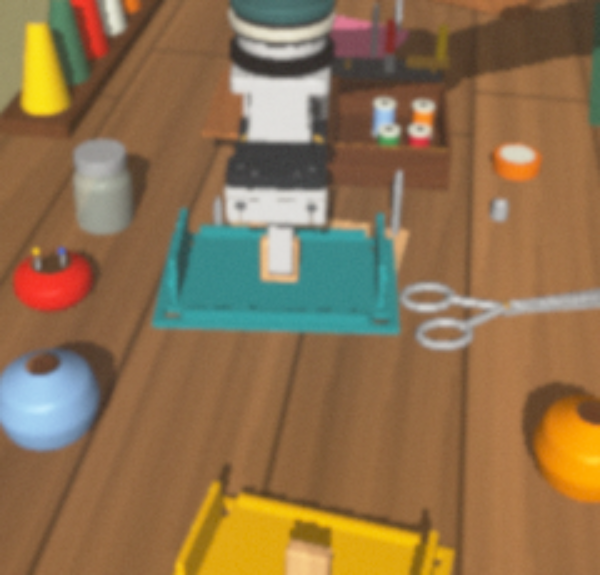

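carry_out(increments=[[255, [0, 0, 0], 5.9], [255, [0, 0, 0], 5.9], [255, [5, 40, 0], 0], [255, [5, 40, 0], 0], [255, [5, 40, 0], 0], [255, [4, 40, 0], 0], [255, [4, 30, 0], 0], [255, [0, 12, 0], 0]])

```text
time: 15.6
tool_pos: [0.5581, 0.0157, 0.1461]
ee_rot: [3.141, 0.004, -0.092]
wrist_force: [0.0, 0.4, -2.7]
width: 0.0122
finger_force: 30.0
```

carry_out(increments=[[255, [0, 0, 0], 0], [255, [0, 0, 0], 0], [255, [0, 0, 0], 0], [255, [0, 0, 0], 0]])

```text
time: 16.0
tool_pos: [0.5591, 0.0199, 0.1482]
ee_rot: [-3.141, 0.0, -0.086]
wrist_force: [0.2, 0.2, -2.6]
width: 0.0119
finger_force: 30.0
```

```bash
python3 - <<'E'
from h import *
plan(.558,.018,.148,-.088)
i=snap('side','s9'); t=snap('top','t9')
m=np.zeros((560,800,3),np.uint8)
m[:,:400]=cv2.resize(i[150:262,270:370],None,fx=4,fy=4,interpolation=2)[:560,:400] if 0 else cv2.resize(i[160:272,275:375],(400,448),interpolation=2)[:0] if 0 else cv2.resize(i[150:270,275:375],(400,560),interpolation=2)
m[:,400:]=cv2.resize(t[145:257,250:330],(400,560),interpolation=2)
cv2.imwrite('pics/m8.png',m)
E
```

```text
at [0.5591 0.0199 0.1482] yaw -0.0861 t 16.0 F [ 0.2  0.2 -2.6] w 0.0119 | twist 0.11 shift mm [-0.9  2.   0.2]
```

View pics/m8.png

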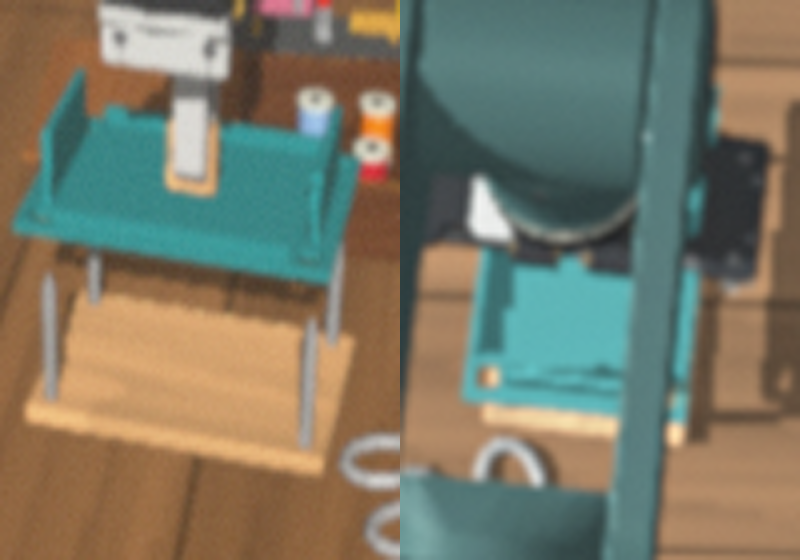

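```bash
python3 - <<'E'
from h import *
t=cv2.imread('pics/t9.png')
cv2.imwrite('pics/m9.png',np.hstack([cv2.resize(t[210:235,255:285],None,fx=12,fy=12,interpolation=2)]))
h=ray('top',267.0,219.6,.122); print('hole',h)
y=-.086;c,s=np.cos(y),np.sin(y)
p=np.array([.5591,.0199]); print('exp hole',p+np.array([c*-.08-s*.048,s*-.08+c*.048]))
print('post',np.array([.558,.018])+np.array([c*-.08-s*.048,s*-.08+c*.048]))
# side view: tray near corners underside and base near corners
def sp(X,Y): return (275+(X+.5)/4-.5,150+(Y+.5)*120/560-.5)
for n,p,z in(('tray L',(14,236),.119),('tray R',(330,280),.119),('base L',(27,418),.0),('base R',(322,472),.0),('postL',(49,275),.088),('postR',(312,320),.088)): print(n,ray('side',*sp(*p),z).round(4))
E
```

```text
hole [0.48709761 0.07347012]
exp hole [0.48351857 0.07459413]
post [0.48241857 0.07269413]
tray L [0.6566 0.0737]
tray R [0.4714 0.0822]
base L [0.6545 0.0646]
base R [0.4691 0.08  ]
postL [0.6399 0.0581]
postR [0.4807 0.0722]
```

View pics/m9.png

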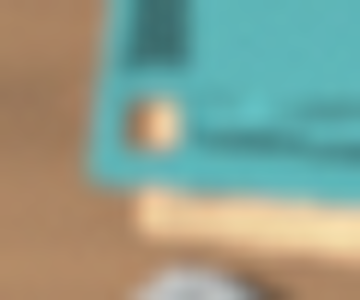

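carry_out(increments=[[255, [-2.5, 1.5, 0], 0], [255, [0, 0, 12], 0], [255, [0, 0, 9], 0], [255, [0, 0, 0], 0], [255, [0, 0, 0], 0], [255, [0, 0, 0], 0]])

```text
time: 16.7
tool_pos: [0.5567, 0.0171, 0.1274]
ee_rot: [3.142, -0.0, -0.088]
wrist_force: [-0.0, -0.7, -1.6]
width: 0.0115
finger_force: 30.0
```

```bash
python3 - <<'E'
from h import *
plan(.558,.018,.148,-.088)
i=snap('side','s10'); t=snap('top','t10')
m=np.zeros((600,800,3),np.uint8)
m[:]=cv2.resize(i[185:260,270:370],(800,600),interpolation=2)
m[:300,:360]=cv2.resize(t[210:235,255:285],None,fx=12,fy=12,interpolation=2) if 0 else m[:300,:360]
m[360:,560:]=cv2.resize(t[210:230,258:278],(240,240),interpolation=2)
cv2.imwrite('pics/m10.png',m)
E
```

```text
at [0.5567 0.0171 0.1274] yaw -0.0884 t 16.7 F [-0.  -0.7 -1.6] w 0.0115 | twist -0.02 shift mm [  1.2  -1.  -20.6]
```

View pics/m10.png

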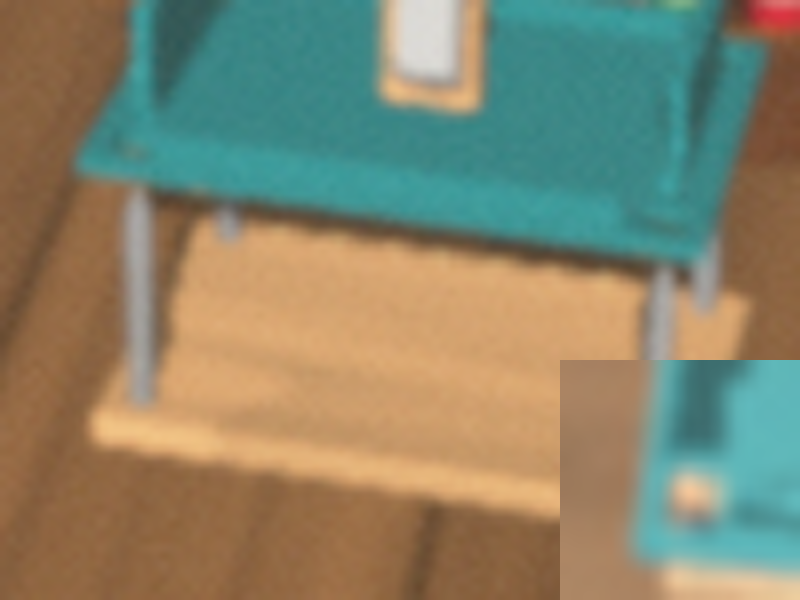

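```bash
python3 - <<'E'
from h import *
t=cv2.imread('pics/t10.png'); 
print('hsv S'); h=cv2.cvtColor(t,40); print(h[216:226,264:274,1]); print('H');print(h[216:226,264:274,0]);print('V');print(h[216:226,264:274,2])
for p in((.5567,.0171),):
  y=-.0884;c,s=np.cos(y),np.sin(y)
  for z in(.106,.1): print(proj('top',(*(np.array(p)+[c*-.08-s*.048,s*-.08+c*.048]),z)))
  for dx,dy in((1,1),(1,-1),(-1,1),(-1,-1)):
    q=np.array([.558,.018])+[c*.08*dx-s*.048*dy,s*.08*dx+c*.048*dy]; print('tip',dx,dy,proj('top',(*q,.088)),'side',proj('side',(*q,.088)))
E
```

```text
hsv S
[[ 61  52 107 128 123 119 120 121 124 125]
 [ 54  63 116 128 121 125 126 124 125 125]
 [ 44  75 119 108  91 100 110 117 125 125]
 [ 30  87 107  52  22  31  57  86 115 125]
 [ 23  93  89  34  76  69  35  52 104 124]
 [ 24  97  78  51  91  87  55  45 104 128]
 [ 36 100  80  31  64  66  32  57 108 127]
 [ 51 107  89  38  20  29  50  92 122 126]
 [ 64 116 111  87  87 100 110 120 127 125]
 [ 57 112 117 107 109 115 119 123 127 126]]
H
[[17 82 90 91 92 91 91 91 91 91]
 [19 85 90 91 91 91 90 91 91 90]
 [22 88 91 90 89 90 90 90 91 91]
 [26 88 90 83 54 73 83 88 90 91]
 [42 90 89 28 17 18 29 80 89 91]
 [62 90 88 19 14 15 20 77 89 91]
 [74 90 88 25 15 15 26 83 90 91]
 [81 90 90 80 75 84 88 90 90 91]
 [85 90 90 89 90 91 91 91 91 91]
 [83 90 90 90 90 90 90 91 91 91]]
V
[[150 157 159 136 120 118 121 143 173 185]
 [150 159 161 149 143 143 144 158 178 185]
 [150 164 172 168 171 174 174 177 184 185]
 [146 170 177 176 188 187 184 186 184 184]
 [145 172 174 180 230 219 189 190 184 181]
 [150 171 169 179 227 224 199 188 176 170]
 [154 171 163 155 180 174 166 173 158 148]
 [160 174 169 160 152 139 147 164 161 150]
 [164 180 181 178 172 165 164 176 179 176]
 [162 176 183 184 183 180 180 184 185 186]]
(np.float64(268.07258047553853), np.float64(222.32188699888383))
(np.float64(268.2952287405406), np.float64(222.5214273932967))
tip 1 1 (np.float64(275.68744860016477), np.float64(166.68253571762213)) side (np.float64(285.9979963032339), np.float64(208.60190336154608))
tip 1 -1 (np.float64(309.21425385643386), np.float64(170.46045617428777)) side (np.float64(297.23864986847127), np.float64(189.31022899968806))
tip -1 1 (np.float64(268.4278847503816), np.float64(222.43950850270446)) side (np.float64(351.82464195693694), np.float64(218.2551795775522))
tip -1 -1 (np.float64(302.7436752097709), np.float64(226.2992491971326)) side (np.float64(358.5068966201956), np.float64(197.7333189739392))
```

carry_out(increments=[[255, [-1.2, -0.6, 0], 0], [255, [0, 0, 5], 0], [255, [0, 0, 5], 0], [255, [0, 0, 3], 0], [255, [0, 0, 3], 0], [255, [0, 0, 0], 0], [255, [0, 0, 0], 0]])

```text
time: 17.5
tool_pos: [0.5553, 0.0179, 0.1112]
ee_rot: [3.141, 0.0, -0.088]
wrist_force: [0.8, 0.2, -2.6]
width: 0.0122
finger_force: 30.0
```

carry_out(increments=[[255, [0, 0, 3], 0], [255, [0, 0, 3], 0], [255, [0, 0, 0], 0], [255, [0, 0, 0], 0]])

```text
time: 17.9
tool_pos: [0.5553, 0.0179, 0.1051]
ee_rot: [3.142, 0.0, -0.088]
wrist_force: [0.7, 0.9, -2.3]
width: 0.0119
finger_force: 30.0
```

carry_out(increments=[[255, [0, 0, 8], 0], [255, [0, 0, 8], 0], [255, [0, 0, 8], 0], [255, [0, 0, 8], 0], [255, [0, 0, 8], 0], [255, [0, 0, 0], 0], [255, [0, 0, 0], 0]])

```text
time: 18.6
tool_pos: [0.5552, 0.0179, 0.0649]
ee_rot: [3.141, 0.001, -0.088]
wrist_force: [-0.2, 0.5, -2.8]
width: 0.0116
finger_force: 30.0
```

carry_out(increments=[[255, [0, 0, 8], 0], [255, [0, 0, 6], 0], [255, [0, 0, 4], 0], [255, [0, 0, 3], 0], [255, [0, 0, 2], 0], [255, [0, 0, 0], 0], [255, [0, 0, 0], 0]])

```text
time: 19.3
tool_pos: [0.5555, 0.0178, 0.0424]
ee_rot: [3.142, -0.0, -0.088]
wrist_force: [-0.2, 0.5, -1.7]
width: 0.0117
finger_force: 30.0
```

carry_out(increments=[[255, [0, 0, 2], 0], [255, [0, 0, 0], 0], [150, [0, 0, 0], 0], [150, [0, 0, 0], 0], [150, [0, 0, 0], 0], [150, [0, 0, -30], 0], [150, [0, 0, -45], 0], [150, [0, 0, -45], 0]])

```text
time: 20.1
tool_pos: [0.5547, 0.0179, 0.1609]
ee_rot: [3.141, 0.002, -0.088]
wrist_force: [1.1, 0.7, 0.0]
width: 0.0386
finger_force: 0.0
```

carry_out(increments=[[150, [0, -48, 0], 0], [150, [0, -48, 0], 0], [150, [0, -48, 0], 0], [150, [0, -48, 0], 0], [150, [0, -48, 0], 0], [150, [0, 0, 0], 0], [150, [0, 0, 0], 0]])

```text
time: 20.8
tool_pos: [0.5762, 0.2579, 0.1599]
ee_rot: [3.141, 0.0, -0.086]
wrist_force: [0.6, -0.2, -0.2]
width: 0.0389
finger_force: 0.0
```

```bash
python3 - <<'E'
from h import *
plan(.500,.418,.1,-.11)
t=snap('top','t11'); trays(t)
E
```

```text
at [0.5762 0.2579 0.1599] yaw -0.0859 t 20.8 F [ 0.6 -0.2 -0.2] w 0.0389 | twist 1.38 shift mm [ -93.3 -150.8   59.9]
teal rect [0.5593 0.0167] yaw -0.07 [np.float64(0.186), np.float64(0.121)] block [(array([289.9, 198.8]), np.int32(70), array([0.5587, 0.0182]))]
yel rect [0.5516 0.4418] yaw -0.573 [np.float64(0.124), np.float64(0.087)] block [(array([152.9, 198. ]), np.int32(131), array([0.5508, 0.4194]))]
```

carry_out(increments=[[150, [-45, 35, -20], 0], [150, [-45, 35, -20], 0], [150, [-45, 30, 0], 0], [150, [-45, 20, 0], 0], [150, [0, 0, 0], 0], [150, [0, 0, 0], 0]])

```text
time: 21.45
tool_pos: [0.4063, 0.1644, 0.194]
ee_rot: [-3.141, -0.002, -0.091]
wrist_force: [0.6, 1.5, 0.4]
width: 0.0386
finger_force: 0.0
```

```bash
python3 - <<'E'
from h import *
plan(.500,.418,.2,-.11)
t=snap('top','t12'); trays(t); s=snap('side','s12')
hs=cv2.cvtColor(s,40)
m=cv2.inRange(hs,(18,150,80),(30,255,255));m[:320]=0;m[:,:250]=0
c=max(cv2.findContours(m,0,1)[0],key=cv2.contourArea);r=cv2.minAreaRect(c);print(r,[ray('side',*p,.004).round(3) for p in cv2.boxPoints(r)])
m=cv2.inRange(cv2.cvtColor(cv2.imread('pics/side0.png'),40),(18,150,80),(30,255,255));m[:320]=0;m[:,:250]=0
c=max(cv2.findContours(m,0,1)[0],key=cv2.contourArea);print(cv2.minAreaRect(c))
E
```

```text
at [0.4063 0.1644 0.194 ] yaw -0.0908 t 21.45 F [0.6 1.5 0.4] w 0.0386 | twist 1.1 shift mm [  65.3 -262.3   -6. ]
teal rect [0.5618 0.0212] yaw -0.075 [np.float64(0.186), np.float64(0.121)] block [(array([288.7, 197.6]), np.int32(71), array([0.562 , 0.0217]))]
yel rect [0.5003 0.4191] yaw -0.129 [np.float64(0.195), np.float64(0.127)] block [(array([151.9, 215.2]), np.int32(95), array([0.5003, 0.4179]))]
((321.23883056640625, 364.3230285644531), (114.59319305419922, 67.38777160644531), 13.091893196105957) [array([0.601, 0.473]), array([0.611, 0.327]), array([0.392, 0.356]), array([0.413, 0.49 ])]
((321.3337707519531, 364.41485595703125), (114.3666763305664, 67.523681640625), 13.091893196105957)
```

carry_out(increments=[[150, [11, -44, 0], 0], [150, [11, -44, 0], 0], [150, [11, -44, 0], 0], [150, [11, -44, 0], 0], [150, [11, -44, 0], 0], [150, [10, -42, 0], 1.3], [150, [0, 0, 40], 0], [150, [0, 0, 30], 0]])

```text
time: 22.35
tool_pos: [0.4964, 0.4235, 0.1209]
ee_rot: [3.142, -0.0, -0.109]
wrist_force: [0.5, -0.2, -1.6]
width: 0.0387
finger_force: 0.0
```

carry_out(increments=[[150, [0, 0, 20], 0], [150, [0, 0, 0], 0], [150, [0, 0, 0], 0], [150, [0, 0, 0], 0]])

```text
time: 22.75
tool_pos: [0.4961, 0.422, 0.1052]
ee_rot: [-3.139, -0.003, -0.111]
wrist_force: [-0.5, 0.9, -0.1]
width: 0.0387
finger_force: 0.0
```

```bash
python3 - <<'E'
from h import *
plan(.501,.418,.029,-.115)
E
```

```text
at [0.4961 0.422  0.1052] yaw -0.1112 t 22.75 F [-0.5  0.9 -0.1] w 0.0387 | twist 0.22 shift mm [ 5.3  3.4 76.2]
```

carry_out(increments=[[150, [5.3, 3.4, 15], 0.2], [150, [0, 0, 30], 0], [150, [0, 0, 20], 0], [150, [0, 0, 9], 0], [150, [0, 0, 0], 0], [150, [0, 0, 0], 0]])

```text
time: 23.35
tool_pos: [0.5003, 0.4174, 0.0305]
ee_rot: [-3.14, -0.002, -0.115]
wrist_force: [-0.2, -0.9, 0.2]
width: 0.0385
finger_force: 0.0
```

carry_out(increments=[[200, [0, 0, 0], 0], [255, [0, 0, 0], 0], [255, [0, 0, 0], 0], [255, [0, 0, 0], 0], [255, [0, 0, 0], 0], [255, [0, 0, 0], 0], [255, [0, 0, 0], 0]])

```text
time: 24.05
tool_pos: [0.4998, 0.4176, 0.0301]
ee_rot: [-3.141, -0.001, -0.114]
wrist_force: [-0.7, 0.9, 3.7]
width: 0.0118
finger_force: 30.0
```

carry_out(increments=[[255, [0, 0, -10], 0], [255, [0, 0, -20], 0], [255, [0, 0, -30], 0], [255, [0, 0, -30], 0], [255, [0, 0, -30], 0], [255, [0, 0, 0], 0], [255, [0, 0, 0], 0]])

```text
time: 24.75
tool_pos: [0.4994, 0.417, 0.149]
ee_rot: [3.141, -0.0, -0.114]
wrist_force: [-0.2, 0.9, -3.1]
width: 0.0117
finger_force: 30.0
```

```bash
python3 - <<'E'
from h import *
plan(.5555,.018,.150,-.088)
E
```

```text
at [0.4994 0.417  0.149 ] yaw -0.1145 t 24.75 F [-0.2  0.9 -3.1] w 0.0117 | twist -1.52 shift mm [ 91.  392.5  -1. ]
```

carry_out(increments=[[255, [10, 44, 0], -1.5], [255, [10, 44, 0], 0], [255, [10, 44, 0], 0], [255, [10, 44, 0], 0], [255, [10, 44, 0], 0], [255, [10, 44, 0], 0], [255, [10, 44, 0], 0], [255, [10, 44, 0], 0]])

```text
time: 25.55
tool_pos: [0.5451, 0.0575, 0.1459]
ee_rot: [3.141, 0.006, -0.088]
wrist_force: [0.8, -0.1, -1.3]
width: 0.0118
finger_force: 30.0
```

carry_out(increments=[[255, [6, 30, 0], 0], [255, [5, 10, 0], 0], [255, [0, 0, 0], 0], [255, [0, 0, 0], 0], [255, [0, 0, 0], 0], [255, [0, 0, 0], 0]])

```text
time: 26.15
tool_pos: [0.5542, 0.02, 0.1492]
ee_rot: [-3.141, 0.0, -0.086]
wrist_force: [-0.6, 0.0, -1.6]
width: 0.0117
finger_force: 30.0
```

```bash
python3 - <<'E'
from h import *
plan(.5555,.018,.150,-.088)
t=snap('top','t13'); h=cv2.cvtColor(t,40)
y=-.088;c,s=np.cos(y),np.sin(y); p=robot.get_obs()['tool_pos'][:2]
for dx,dy in((1,1),(1,-1),(-1,1),(-1,-1)):
    q=p+[c*.08*dx-s*.048*dy,s*.08*dx+c*.048*dy]; u,v=proj('top',(*q,.122)); print(dx,dy,round(u,1),round(v,1))
    if (dx,dy)==(-1,1):
        a,b=int(v)-6,int(u)-6; print('origin',b,a); print(h[a:a+13,b:b+13,1]); print(h[a:a+13,b:b+13,2])
E
```

```text
at [0.5542 0.02   0.1492] yaw -0.086 t 26.15 F [-0.6  0.  -1.6] w 0.0117 | twist 0.11 shift mm [ 1.5  1.9 -0.8]
1 1 273.9 165.1
1 -1 308.6 169.0
-1 1 266.4 222.7
origin 260 216
[[107 106 122 138 143 150 146 144 145 147 149 141 134]
 [104 106 126 140 144 151 147 147 148 150 148 139 134]
 [104 108 128 140 143 149 150 150 150 148 142 137 135]
 [105 108 132 140 141 144 140 136 133 136 135 133 135]
 [105 113 137 140 140 142 125 102 105 121 131 132 134]
 [106 117 137 139 143 134  67  28  50 106 129 132 135]
 [107 119 138 140 143 118  19  71  27 106 137 141 141]
 [106 121 138 141 142 112  25  60  24 107 145 150 150]
 [108 124 137 139 140 123  69  40  67 118 143 147 148]
 [107 126 138 137 137 133 118 109 117 132 138 139 139]
 [108 127 138 138 137 135 131 132 134 135 134 135 134]
 [108 122 135 140 138 133 128 125 128 130 129 130 131]
 [106 111 121 125 126 118 103  99 103 105 107 109 112]]
[[159 161 186 227 235 209 171 165 165 175 218 243 245]
 [159 163 193 230 234 210 181 177 178 196 228 243 245]
 [159 163 197 233 237 224 216 217 220 229 241 244 244]
 [156 163 207 241 243 237 236 238 241 243 245 245 244]
 [156 165 214 243 244 231 225 229 235 243 246 245 244]
 [157 170 219 243 241 210 172 181 198 235 246 246 244]
 [160 178 223 243 237 192 147 170 182 224 240 241 240]
 [166 187 228 242 234 194 155 174 182 216 224 222 223]
 [168 195 232 243 239 221 192 190 208 231 235 230 227]
 [172 202 236 245 245 242 235 232 237 243 244 243 243]
 [175 203 236 245 246 246 245 244 244 245 245 245 245]
 [173 194 223 235 239 239 238 238 239 242 243 244 245]
 [171 177 189 198 202 201 199 204 211 221 226 227 230]]
-1 -1 301.9 226.6
```

carry_out(increments=[[255, [3.5, 1.7, 0], 0], [255, [0, 0, 12], 0], [255, [0, 0, 10], 0], [255, [0, 0, 4], 0], [255, [0, 0, 4], 0], [255, [0, 0, 4], 0], [255, [0, 0, 0], 0], [255, [0, 0, 0], 0]])

```text
time: 27.0
tool_pos: [0.5578, 0.0165, 0.1155]
ee_rot: [3.142, -0.0, -0.088]
wrist_force: [0.3, -0.2, -1.0]
width: 0.0116
finger_force: 30.0
```

carry_out(increments=[[255, [0, 0, 3], 0], [255, [0, 0, 3], 0], [255, [0, 0, 3], 0], [255, [0, 0, 0], 0], [255, [0, 0, 0], 0]])

```text
time: 27.5
tool_pos: [0.5577, 0.0171, 0.1059]
ee_rot: [-3.141, 0.0, -0.088]
wrist_force: [0.8, 2.9, -2.8]
width: 0.0121
finger_force: 30.0
```

carry_out(increments=[[255, [0, -0.7, 4], 0], [255, [0, 0, 4], 0], [255, [0, 0, 4], 0], [255, [0, 0, 3], 0], [255, [0, 0, 2], 0], [255, [0, 0, 0], 0], [255, [0, 0, 0], 0]])

```text
time: 28.2
tool_pos: [0.5575, 0.0172, 0.0889]
ee_rot: [3.141, 0.001, -0.088]
wrist_force: [0.2, 2.2, -2.7]
width: 0.0117
finger_force: 30.0
```

carry_out(increments=[[255, [0, 0, 1], 0], [255, [0, 0, 1], 0], [255, [0, 0, 0], 0], [255, [0, 0, 0], 0]])

```text
time: 28.6
tool_pos: [0.5579, 0.0172, 0.0881]
ee_rot: [3.141, -0.001, -0.088]
wrist_force: [-2.4, 1.5, 3.6]
width: 0.0119
finger_force: 30.0
```

carry_out(increments=[[255, [0, 0, -1], 0], [150, [0, 0, 0], 0], [150, [0, 0, 0], 0], [150, [0, 0, 0], 0], [130, [0, 0, -30], 0], [130, [0, 0, -45], 0], [130, [0, 0, -25], -4.5], [130, [0, 0, 0], -4.5]])

```text
time: 29.4
tool_pos: [0.5606, 0.0168, 0.1944]
ee_rot: [3.139, -0.011, 0.072]
wrist_force: [0.7, 0.3, 0.3]
width: 0.0462
finger_force: 0.0
```

carry_out(increments=[[130, [-12, 44, 0], 0], [130, [-12, 44, 0], 0], [130, [-12, 44, 0], 0], [130, [-12, 44, 0], 0], [130, [-12, 44, 0], 0], [130, [-10, 34, 0], 0], [130, [0, 0, 0], 0]])

```text
time: 30.1
tool_pos: [0.5041, -0.2454, 0.1881]
ee_rot: [3.14, 0.001, 0.063]
wrist_force: [-0.1, -0.1, -0.6]
width: 0.0459
finger_force: 0.0
```

```bash
python3 - <<'E'
from h import *
plan(.5047,-.2435,.037,.068)
s=snap('side','s14'); cv2.imwrite('pics/m11.png',cv2.resize(s[110:270,240:420],None,fx=3.6,fy=3.6,interpolation=2))
E
```

```text
at [ 0.5041 -0.2454  0.1881] yaw 0.0626 t 30.1 F [-0.1 -0.1 -0.6] w 0.0459 | twist -0.31 shift mm [  0.7  -1.8 151.1]
```

View pics/m11.png

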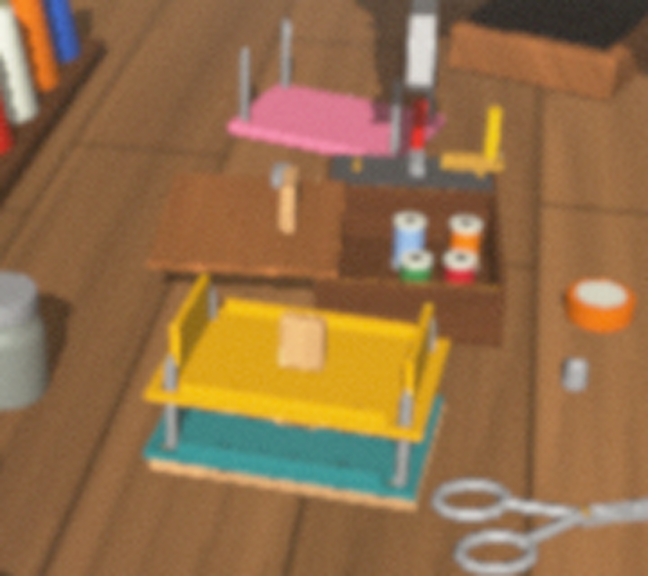

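carry_out(increments=[[130, [0.5, -0.5, 40], 0], [130, [0, 0, 40], 0], [130, [0, 0, 30], 0], [130, [0, 0, 0], 0], [130, [0, 0, 20], 0], [130, [0, 0, 15], 0], [130, [0, 0, 6], 0], [130, [0, 0, 0], 0]])

```text
time: 30.95
tool_pos: [0.5058, -0.24, 0.0372]
ee_rot: [-3.141, 0.001, 0.069]
wrist_force: [0.1, 0.4, 0.2]
width: 0.0458
finger_force: 0.0
```

carry_out(increments=[[200, [0, 0, 0], 0], [255, [0, 0, 0], 0], [255, [0, 0, 0], 0], [255, [0, 0, 0], 0], [255, [0, 0, 0], 0], [255, [0, 0, 0], 0]])

```text
time: 31.55
tool_pos: [0.5065, -0.2409, 0.0384]
ee_rot: [3.14, -0.002, 0.069]
wrist_force: [-0.1, -0.3, 4.8]
width: 0.0255
finger_force: 30.0
```

carry_out(increments=[[255, [0, 0, -20], 0], [255, [0, 0, -40], 0], [255, [0, 0, -45], 0], [255, [0, 0, -15], 0], [255, [0, 0, 0], 0], [255, [0, 0, 0], 0]])

```text
time: 32.15
tool_pos: [0.5051, -0.24, 0.1555]
ee_rot: [-3.14, 0.002, 0.069]
wrist_force: [0.3, -0.3, 0.5]
width: 0.025
finger_force: 30.0
```

```bash
python3 - <<'E'
from h import *
plan(.6053,.0419,.16,.068)
E
```

```text
at [ 0.5051 -0.24    0.1555] yaw 0.0689 t 32.15 F [ 0.3 -0.3  0.5] w 0.025 | twist 0.05 shift mm [ 119.1 -274.4   -4.5]
```

carry_out(increments=[[255, [17, -39, 0], 0], [255, [17, -39, 0], 0], [255, [17, -39, 0], 0], [255, [17, -39, 0], 0], [255, [17, -39, 0], 0], [255, [17, -39, 0], 0], [255, [17, -40, 0], 0], [255, [0, 0, 0], 0]])

```text
time: 32.95
tool_pos: [0.6048, 0.0462, 0.153]
ee_rot: [-3.139, 0.006, 0.075]
wrist_force: [-0.5, 0.3, -1.0]
width: 0.0251
finger_force: 30.0
```

carry_out(increments=[[255, [0, 0, 0], 0], [255, [0, 0, 20], 0], [255, [0, 0, 20], 0], [255, [0, 0, 12], 0], [255, [0, 0, 0], 0], [255, [0, 0, 0], 0], [255, [0, 0, 0], 0]])

```text
time: 33.65
tool_pos: [0.6064, 0.0405, 0.1066]
ee_rot: [3.141, -0.002, 0.068]
wrist_force: [1.0, -0.4, -0.1]
width: 0.0253
finger_force: 30.0
```

```bash
python3 - <<'E'
from h import *
plan(.6053,.0419,.0965,.068)
E
```

```text
at [0.6064 0.0405 0.1066] yaw 0.0682 t 33.65 F [ 1.  -0.4 -0.1] w 0.0253 | twist 0.01 shift mm [-1.  -1.4 10.1]
```

carry_out(increments=[[255, [0, -1, 5], 0], [255, [0, 0, 3], 0], [255, [0, 0, 1.5], 0], [255, [0, 0, 0], 0], [255, [0, 0, 0], 0]])

```text
time: 34.15
tool_pos: [0.6057, 0.0422, 0.0965]
ee_rot: [3.142, -0.0, 0.069]
wrist_force: [-1.2, 0.6, 2.6]
width: 0.0256
finger_force: 30.0
```

carry_out(increments=[[255, [0, 0, 0.7], 0], [255, [0, 0, 0], 0], [255, [0, 0, 0], 0]])

```text
time: 34.45
tool_pos: [0.6058, 0.0422, 0.0964]
ee_rot: [3.142, -0.001, 0.069]
wrist_force: [-1.7, 0.0, 5.9]
width: 0.0256
finger_force: 30.0
```

carry_out(increments=[[200, [0, 0, 0], 0], [130, [0, 0, 0], 0], [130, [0, 0, 0], 0], [130, [0, 0, 0], 0], [130, [0, 0, -25], 0], [130, [0, 0, -40], 0], [130, [0, 0, -10], 0]])

```text
time: 35.15
tool_pos: [0.6079, 0.042, 0.1749]
ee_rot: [3.141, -0.008, 0.069]
wrist_force: [0.6, -0.1, 0.2]
width: 0.0462
finger_force: 0.0
```

carry_out(increments=[[130, [-25, 43, 0], 0], [130, [-25, 43, 0], 0], [130, [-25, 43, 0], 0], [130, [-25, 43, 0], 0], [130, [-26, 42, 0], 0], [130, [0, 0, 40], 0], [130, [0, 0, 0], 0], [130, [0, 0, 0], 0]])

```text
time: 35.95
tool_pos: [0.4939, -0.1794, 0.1289]
ee_rot: [-3.14, 0.003, 0.069]
wrist_force: [-0.0, 0.1, 0.5]
width: 0.046
finger_force: 0.0
```

```bash
python3 - <<'E'
from h import *
plan(.4955,-.1785,.037,.068)
s=cv2.cvtColor(snap('side','s15'),40)
for c,a,_ in comp(s,(0,0,150),(180,60,255),(290,170,350,225),8): print(c,a,ray('side',*c,.106).round(4))
for c,a,_ in comp(s,(98,60,100),(115,255,255),(270,160,350,235),8): print('blue',c,a,ray('side',*c,.085).round(4))
E
```

```text
at [ 0.4939 -0.1794  0.1289] yaw 0.069 t 35.95 F [-0.   0.1  0.5] w 0.046 | twist 0.06 shift mm [ 1.6 -0.8 91.9]
[303.75 205.3 ] 92 [0.5976 0.0649]
blue [303.54 209.71] 83 [0.6006 0.0516]
```

carry_out(increments=[[130, [1.5, -0.8, 30], 0], [130, [0, 0, 30], 0], [130, [0, 0, 20], 0], [130, [0, 0, 11], 0], [130, [0, 0, 0], 0], [130, [0, 0, 0], 0], [200, [0, 0, 0], 0], [255, [0, 0, 0], 0]])

```text
time: 36.8
tool_pos: [0.4972, -0.1796, 0.0408]
ee_rot: [3.14, -0.002, 0.069]
wrist_force: [0.1, 0.0, -0.3]
width: 0.0334
finger_force: 0.0
```

carry_out(increments=[[255, [0, 0, 0], 0], [255, [0, 0, 0], 0], [255, [0, 0, 0], 0], [255, [0, 0, -20], 0], [255, [0, 0, -45], 0], [255, [0, 0, -45], 0], [255, [0, 0, -10], 0], [255, [0, 0, 0], 0]])

```text
time: 37.6
tool_pos: [0.4973, -0.1798, 0.1614]
ee_rot: [3.139, -0.004, 0.069]
wrist_force: [0.2, 0.5, -1.1]
width: 0.0254
finger_force: 30.0
```

```bash
python3 - <<'E'
from h import *
plan(.5157,.0499,.16,.068)
E
```

```text
at [ 0.4973 -0.1798  0.1614] yaw 0.0688 t 37.6 F [ 0.2  0.5 -1.1] w 0.0254 | twist 0.05 shift mm [  34.  -227.9    1.4]
```

carry_out(increments=[[255, [7, -45, 0], 0], [255, [7, -45, 0], 0], [255, [7, -45, 0], 0], [255, [7, -45, 0], 0], [255, [6, -47, 0], 0], [255, [0, 0, 0], 0], [255, [0, 0, 20], 0], [255, [0, 0, 20], 0]])

```text
time: 38.4
tool_pos: [0.5135, 0.0496, 0.1166]
ee_rot: [3.141, 0.003, 0.07]
wrist_force: [-0.4, -0.1, -0.8]
width: 0.0253
finger_force: 30.0
```

carry_out(increments=[[255, [0, 0, 12], 0], [255, [0, 0, 0], 0], [255, [0, 0, 0], 0], [255, [0, 0, 0], 0]])

```text
time: 38.8
tool_pos: [0.5151, 0.0492, 0.108]
ee_rot: [3.141, -0.002, 0.068]
wrist_force: [-0.8, -0.0, 0.7]
width: 0.0253
finger_force: 30.0
```

```bash
python3 - <<'E'
from h import *
plan(.5157,.0499,.099,.068)
E
```

```text
at [0.5151 0.0492 0.108 ] yaw 0.0683 t 38.8 F [-0.8 -0.   0.7] w 0.0253 | twist 0.02 shift mm [ 0.6 -0.6  9. ]
```

carry_out(increments=[[255, [0, 0, 5], 0], [255, [0, 0, 3], 0], [255, [0, 0, 0.7], 0], [255, [0, 0, 0], 0], [255, [0, 0, 0], 0]])

```text
time: 39.3
tool_pos: [0.5145, 0.0496, 0.0986]
ee_rot: [3.141, -0.0, 0.069]
wrist_force: [-0.7, -0.5, -0.7]
width: 0.0254
finger_force: 30.0
```

carry_out(increments=[[255, [0, 0, 0.8], 0], [255, [0, 0, 0.5], 0], [255, [0, 0, 0], 0], [255, [0, 0, 0], 0]])

```text
time: 39.7
tool_pos: [0.5147, 0.0496, 0.0981]
ee_rot: [3.141, -0.001, 0.069]
wrist_force: [-1.6, 1.3, 6.6]
width: 0.0255
finger_force: 30.0
```

carry_out(increments=[[200, [0, 0, 0], 0], [130, [0, 0, 0], 0], [130, [0, 0, 0], 0], [130, [0, 0, 0], 0], [130, [0, 0, -25], 0], [130, [0, 0, -40], 0], [130, [0, 0, 0], 0]])

```text
time: 40.4
tool_pos: [0.5177, 0.0496, 0.168]
ee_rot: [3.141, -0.011, 0.069]
wrist_force: [1.0, 0.7, 0.2]
width: 0.046
finger_force: 0.0
```

carry_out(increments=[[130, [-14, 46, 0], 0], [130, [-14, 46, 0], 0], [130, [-14, 46, 0], 0], [130, [-14, 46, 0], 0], [130, [-14, 47, 0], 0], [130, [0, 0, 35], 0], [130, [0, 0, 0], 0], [130, [0, 0, 0], 0]])

```text
time: 41.2
tool_pos: [0.4597, -0.1849, 0.1261]
ee_rot: [-3.14, 0.003, 0.069]
wrist_force: [0.4, 0.1, 0.3]
width: 0.0464
finger_force: 0.0
```

```bash
python3 - <<'E'
from h import *
plan(.4605,-.186,.039,.068)
s=cv2.cvtColor(snap('side','s16'),40)
for c,a,m in comp(s,(40,60,60),(85,255,255),(290,160,370,240),8): print('green',c,a,ray('side',*c,.085).round(4))
for c,a,m in comp(s,(98,60,100),(115,255,255),(270,160,350,235),8): print('blue',c,a,ray('side',*c,.085).round(4))
E
```

```text
at [ 0.4597 -0.1849  0.1261] yaw 0.069 t 41.2 F [0.4 0.1 0.3] w 0.0464 | twist 0.05 shift mm [ 0.7  1.1 87.1]
green [340.71 214.96] 104 [0.51   0.0589]
green [359.26 227.47] 19 [0.4628 0.103 ]
blue [303.57 209.77] 84 [0.6005 0.0519]
```

carry_out(increments=[[130, [0.7, 1, 30], 0], [130, [0, 0, 30], 0], [130, [0, 0, 20], 0], [130, [0, 0, 7], 0], [130, [0, 0, 0], 0], [130, [0, 0, 0], 0], [200, [0, 0, 0], 0], [255, [0, 0, 0], 0]])

```text
time: 42.05
tool_pos: [0.4622, -0.187, 0.0416]
ee_rot: [3.14, -0.002, 0.069]
wrist_force: [0.0, 0.0, 0.2]
width: 0.0333
finger_force: 0.0
```

carry_out(increments=[[255, [0, 0, 0], 0], [255, [0, 0, 0], 0], [255, [0, 0, 0], 0], [255, [0, 0, -20], 0], [255, [0, 0, -45], 0], [255, [0, 0, -45], 0], [255, [0, 0, -10], 0], [255, [0, 0, 0], 0]])

```text
time: 42.85
tool_pos: [0.4624, -0.1873, 0.1624]
ee_rot: [3.139, -0.004, 0.069]
wrist_force: [-0.2, -0.6, -0.0]
width: 0.0253
finger_force: 30.0
```

```bash
python3 - <<'E'
from h import *
plan(.6003,-.0139,.16,.068)
E
```

```text
at [ 0.4624 -0.1873  0.1624] yaw 0.0688 t 42.85 F [-0.2 -0.6 -0. ] w 0.0253 | twist 0.04 shift mm [ 149.4 -163.6    2.4]
```

carry_out(increments=[[255, [30, -33, 0], 0], [255, [30, -33, 0], 0], [255, [30, -33, 0], 0], [255, [30, -33, 0], 0], [255, [29, -32, 0], 0], [255, [0, 0, 0], 0], [255, [0, 0, 20], 0], [255, [0, 0, 20], 0]])

```text
time: 43.65
tool_pos: [0.5975, -0.0129, 0.1175]
ee_rot: [3.141, 0.003, 0.069]
wrist_force: [0.5, -0.6, -1.1]
width: 0.0252
finger_force: 30.0
```

carry_out(increments=[[255, [0, 0, 12], 0], [255, [0, 0, 0], 0], [255, [0, 0, 0], 0], [255, [0, 0, 0], 0]])

```text
time: 44.05
tool_pos: [0.5992, -0.0132, 0.1093]
ee_rot: [3.141, -0.002, 0.068]
wrist_force: [0.2, -0.2, -0.2]
width: 0.0255
finger_force: 30.0
```

```bash
python3 - <<'E'
from h import *
plan(.6003,-.0139,.0995,.068)
E
```

```text
at [ 0.5992 -0.0132  0.1093] yaw 0.0684 t 44.05 F [ 0.2 -0.2 -0.2] w 0.0255 | twist 0.02 shift mm [1.1 0.8 9.8]
```

carry_out(increments=[[255, [1, 0.5, 5], 0], [255, [0, 0, 3], 0], [255, [0, 0, 1], 0], [255, [0, 0, 0], 0], [255, [0, 0, 0], 0]])

```text
time: 44.55
tool_pos: [0.5997, -0.0131, 0.0992]
ee_rot: [3.142, -0.0, 0.069]
wrist_force: [-0.6, -0.9, -0.2]
width: 0.0256
finger_force: 30.0
```

carry_out(increments=[[255, [0, 0, 0.8], 0], [255, [0, 0, 0.5], 0], [255, [0, 0, 0], 0], [255, [0, 0, 0], 0]])

```text
time: 44.95
tool_pos: [0.5998, -0.0131, 0.0991]
ee_rot: [3.141, -0.001, 0.069]
wrist_force: [-1.1, 0.1, 4.3]
width: 0.025
finger_force: 30.0
```

carry_out(increments=[[200, [0, 0, 0], 0], [130, [0, 0, 0], 0], [130, [0, 0, 0], 0], [130, [0, 0, 0], 0], [130, [0, 0, -25], 0], [130, [0, 0, -40], 0], [130, [0, 0, 0], 0]])

```text
time: 45.65
tool_pos: [0.603, -0.0135, 0.1693]
ee_rot: [3.139, -0.012, 0.069]
wrist_force: [-0.6, -0.4, 1.5]
width: 0.0459
finger_force: 0.0
```

carry_out(increments=[[130, [-31, 38, 0], 0], [130, [-31, 37, 0], 0], [130, [-31, 37, 0], 0], [130, [-31, 37, 0], 0], [130, [-31, 37, 0], 0], [130, [0, 37, 0], 0], [130, [0, 0, 30], 0], [130, [0, 0, 0], 0]])

```text
time: 46.45
tool_pos: [0.4575, -0.2457, 0.1282]
ee_rot: [-3.136, 0.007, 0.067]
wrist_force: [0.5, 0.5, -0.4]
width: 0.0459
finger_force: 0.0
```

```bash
python3 - <<'E'
from h import *
plan(.460,-.2462,.040,.068)
E
```

```text
at [ 0.4575 -0.2457  0.1282] yaw 0.0665 t 46.45 F [ 0.5  0.5 -0.4] w 0.0459 | twist -0.08 shift mm [ 2.4  0.6 88.2]
```

carry_out(increments=[[130, [1, 0.5, 30], 0], [130, [0, 0, 30], 0], [130, [0, 0, 20], 0], [130, [0, 0, 8], 0], [130, [0, 0, 0], 0], [130, [0, 0, 0], 0], [200, [0, 0, 0], 0], [255, [0, 0, 0], 0]])

```text
time: 47.25
tool_pos: [0.4623, -0.2472, 0.0464]
ee_rot: [3.14, -0.002, 0.069]
wrist_force: [0.5, -0.1, -0.0]
width: 0.0334
finger_force: 0.0
```

carry_out(increments=[[255, [0, 0, 0], 0], [255, [0, 0, 0], 0], [255, [0, 0, 0], 0], [255, [0, 0, -20], 0], [255, [0, 0, -45], 0], [255, [0, 0, -45], 0], [255, [0, 0, -10], 0], [255, [0, 0, 0], 0]])

```text
time: 48.05
tool_pos: [0.4625, -0.2475, 0.1672]
ee_rot: [3.138, -0.004, 0.069]
wrist_force: [-0.2, -0.4, -0.3]
width: 0.0254
finger_force: 30.0
```

```bash
python3 - <<'E'
from h import *
plan(.5107,-.0059,.16,.068)
E
```

```text
at [ 0.4625 -0.2475  0.1672] yaw 0.0688 t 48.05 F [-0.2 -0.4 -0.3] w 0.0254 | twist 0.04 shift mm [  64.5 -237.8    7.2]
```

carry_out(increments=[[255, [13, -47, 0], 0], [255, [13, -47, 0], 0], [255, [13, -47, 0], 0], [255, [13, -47, 0], 0], [255, [12, -49, 0], 0], [255, [0, 0, 0], 0], [255, [0, 0, 20], 0], [255, [0, 0, 20], 0]])

```text
time: 48.85
tool_pos: [0.5079, -0.0062, 0.1223]
ee_rot: [3.141, 0.003, 0.07]
wrist_force: [0.6, -0.2, -0.8]
width: 0.0252
finger_force: 30.0
```

carry_out(increments=[[255, [0, 0, 12], 0], [255, [0, 0, 0], 0], [255, [0, 0, 0], 0], [255, [0, 0, 0], 0]])

```text
time: 49.25
tool_pos: [0.5095, -0.0068, 0.1137]
ee_rot: [3.141, -0.001, 0.068]
wrist_force: [-0.7, 0.3, 0.2]
width: 0.0251
finger_force: 30.0
```

```bash
python3 - <<'E'
from h import *
plan(.5107,-.0059,.104,.068)
E
```

```text
at [ 0.5095 -0.0068  0.1137] yaw 0.0682 t 49.25 F [-0.7  0.3  0.2] w 0.0251 | twist 0.01 shift mm [ 1.3 -0.8  9.7]
```

carry_out(increments=[[255, [1, -0.5, 5], 0], [255, [0, 0, 3], 0], [255, [0, 0, 1], 0], [255, [0, 0, 0], 0], [255, [0, 0, 0], 0]])

```text
time: 49.75
tool_pos: [0.5099, -0.0057, 0.104]
ee_rot: [3.141, -0.0, 0.069]
wrist_force: [0.6, -0.4, -0.4]
width: 0.0257
finger_force: 30.0
```

carry_out(increments=[[255, [0, 0, 0.8], 0], [255, [0, 0, 0.5], 0], [255, [0, 0, 0], 0], [255, [0, 0, 0], 0]])

```text
time: 50.15
tool_pos: [0.5101, -0.0058, 0.1038]
ee_rot: [3.141, -0.001, 0.069]
wrist_force: [-1.0, 0.7, 5.2]
width: 0.0251
finger_force: 30.0
```

carry_out(increments=[[200, [0, 0, 0], 0], [130, [0, 0, 0], 0], [130, [0, 0, 0], 0], [130, [0, 0, 0], 0], [130, [0, 0, -25], 0], [130, [0, 0, -40], 0], [255, [0, 0, -20], 0]])

```text
time: 50.85
tool_pos: [0.5109, -0.0059, 0.1905]
ee_rot: [3.141, -0.004, 0.069]
wrist_force: [0.7, -0.4, -0.5]
width: 0.0411
finger_force: 0.0
```

carry_out(increments=[[255, [21, 41, 0], 0], [255, [21, 41, 0], 0], [255, [21, 41, 0], 0], [255, [21, 41, 0], 0], [255, [22, 41, 0], 0], [255, [0, 0, 0], 0], [255, [0, 0, 40], 0], [255, [0, 0, 0], 0]])

```text
time: 51.65
tool_pos: [0.6263, -0.2016, 0.1407]
ee_rot: [-3.136, 0.011, 0.069]
wrist_force: [-1.3, 0.3, -0.8]
width: 0.0004
finger_force: 0.0
```

```bash
python3 - <<'E'
from h import *
plan(.630,-.2035,.087,.068)
t=cv2.cvtColor(snap('top','t17'),40); s=snap('side','s17')
for c,a,_ in comp(t,(8,50,180),(24,120,255),(350,165,385,200),8): print('handle',c,a,ray('top',*c,.09).round(4))
cv2.imwrite('pics/m12.png',cv2.resize(s[130:270,240:420],None,fx=4,fy=4,interpolation=2))
E
```

```text
at [ 0.6263 -0.2016  0.1407] yaw 0.0686 t 51.65 F [-1.3  0.3 -0.8] w 0.0004 | twist 0.03 shift mm [ 3.5  2.2 53.7]
handle [367.24 182.34] 96 [ 0.6029 -0.2021]
```

View pics/m12.png

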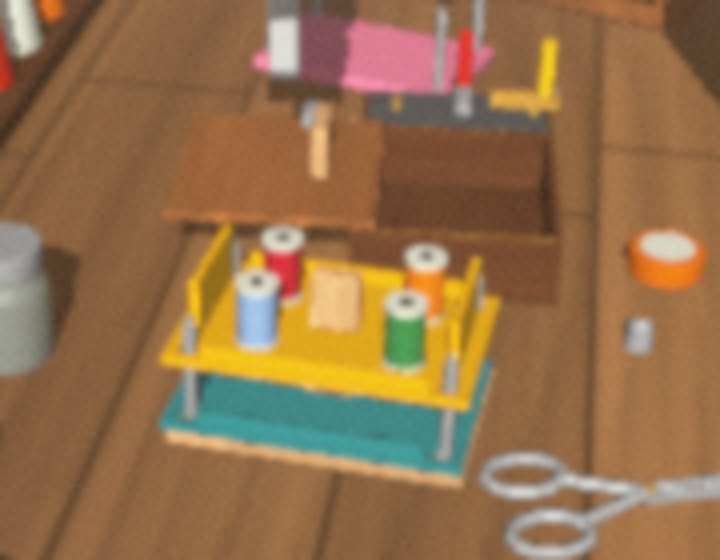

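carry_out(increments=[[255, [6, 2, 0], 0], [255, [0, 0, 0], 0], [255, [0, 0, 25], 0], [255, [0, 0, 20], 0], [255, [0, 0, 7], 0], [255, [0, 0, 0], 0], [255, [0, 0, 0], 0]])

```text
time: 52.45
tool_pos: [0.6366, -0.2048, 0.0973]
ee_rot: [3.14, -0.002, 0.069]
wrist_force: [0.6, -1.0, -0.1]
width: 0.0005
finger_force: 0.0
```

carry_out(increments=[[255, [-10, 0, 0], 0], [255, [-16, 0, 0], 0], [255, [-18, 0, 0], 0], [255, [-18, 0, 0], 0], [255, [-18, 0, 0], 0], [255, [-18, 0, 0], 0], [255, [-18, 0, 0], 0], [255, [-14, 0, 0], 0]])

```text
time: 53.25
tool_pos: [0.5066, -0.2146, 0.0975]
ee_rot: [3.138, -0.005, 0.069]
wrist_force: [3.1, -1.1, -1.8]
width: 0.0004
finger_force: 1.5
```

carry_out(increments=[[255, [-5, 0, 0], 0], [255, [-4, 0, 0], 0], [255, [-3, 0, 0], 0], [255, [0, 0, 0], 0]])

```text
time: 53.65
tool_pos: [0.4946, -0.2144, 0.0964]
ee_rot: [3.141, -0.001, 0.069]
wrist_force: [1.7, -0.7, 0.9]
width: 0.0006
finger_force: 1.0
```

carry_out(increments=[[255, [-3, 0, 0], 0], [255, [-3, 0, 0], 0], [255, [-2, 0, 0], 0], [255, [0, 0, 0], 0]])

```text
time: 54.05
tool_pos: [0.4863, -0.2147, 0.0956]
ee_rot: [-3.141, -0.001, 0.069]
wrist_force: [2.5, 0.7, 1.4]
width: 0.0005
finger_force: 1.7
```

carry_out(increments=[[255, [-2, 0, 0], 0], [255, [-2, 0, 0], 0], [255, [-2, 0, 0], 0], [255, [0, 0, 0], 0]])

```text
time: 54.45
tool_pos: [0.4859, -0.2147, 0.0958]
ee_rot: [3.141, -0.014, 0.07]
wrist_force: [18.6, 1.6, -6.6]
width: 0.0005
finger_force: 8.9
```

carry_out(increments=[[255, [14, 0, 0], 0], [255, [4, 0, -20], 0], [255, [0, 0, -45], 0], [255, [0, 0, -45], 0], [255, [-40, 0, -20], 0], [255, [-45, 0, 0], 0], [255, [-45, 20, 0], 0], [255, [-45, 20, 0], 0]])

```text
time: 55.25
tool_pos: [0.3237, -0.2654, 0.2249]
ee_rot: [-3.14, 0.003, 0.07]
wrist_force: [0.8, -1.0, 0.1]
width: 0.0006
finger_force: 0.0
```

carry_out(increments=[[255, [0, 0, 0], 0], [255, [0, 0, 0], 0], [255, [0, 0, 0], 0], [255, [0, 0, 0], 0]])

```text
time: 55.65
tool_pos: [0.3271, -0.2652, 0.2251]
ee_rot: [-3.14, 0.001, 0.071]
wrist_force: [0.3, -0.7, 0.2]
width: 0.0006
finger_force: 0.0
```

```bash
python3 - <<'E'
from h import *
plan(.35,-.25,.22,.068)
t=snap('top','t18'); s=snap('side','s18'); t0=cv2.imread('pics/top0.png'); s0=cv2.imread('pics/side0.png')
for i,n,b in((t0,'top',(355,220,385,240)),(t,'top',(355,220,385,240)),(s0,'side',(355,150,375,180)),(s,'side',(355,150,375,180))):
    for c,a,_ in comp(cv2.cvtColor(i,40),(8,50,180),(24,130,255),b,8): print(n,c,a,ray(n,*c,.085).round(4))
hs=cv2.cvtColor(s,40)
for k,lo,hi in(('blue',(98,60,80),(115,255,255)),('green',(40,60,40),(85,255,255)),('orange',(5,190,180),(14,255,255)),('red',(170,130,80),(180,255,255))):
    for c,a,m in comp(hs,lo,hi,(275,170,368,235),20): x,y,w,h=cv2.boundingRect(m.astype(np.uint8)); print(k,c,a,(w,h))
E
```

```text
at [ 0.3271 -0.2652  0.2251] yaw 0.071 t 55.65 F [ 0.3 -0.7  0.2] w 0.0006 | twist 0.17 shift mm [ 23.9 -13.6   5.1]
top [370.6  228.17] 90 [ 0.4736 -0.2124]
top [361.76 222.68] 37 [ 0.4884 -0.1876]
top [370.51 228.19] 91 [ 0.4735 -0.2122]
side [364.68 167.46] 65 [ 0.4693 -0.1994]
side [364.65 167.41] 63 [ 0.4694 -0.1997]
blue [303.54 209.71] 83 (8, 11)
green [340.71 215.03] 102 (9, 13)
red [310.77 197.07] 30 (6, 9)
```

```bash
python3 -c "
from bench import robot
print(robot.close_job())"
```

```text
the job is handed in; nothing more can be done
None
```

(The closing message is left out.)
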